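# Nest the rinse cups and show the stack to the inspection camera

## Task

Nest the two loose steel rinse cups, one after the other, into the identical cup that stands on the round rubber pad, with all three thumb tabs pointing the same way. Then grip the bottom cup, lift the whole stack off the pad and hold it upright in front of the inspection camera: the bottom cup's tab at the height of the lens, pointing straight at it, with the end of the tab 10 cm from the lens. Finish while holding it there, still gripping, and leave the bottles and other things on the bench where they are and no cup knocked over.

Things in the scene. Friction and masses are not known exactly. Their poses are not given: they have to be found in the camera images.
- cup_base: steel rinse cup, 64 mm tall, about 90 g; origin at the centre of its underside, z up. Tapered foot (36 mm across below, 53 mm at 42 mm height), then a shoulder and a straight collar, 60 mm outside, 55 mm inside, from 42 mm to the rim. Flat thumb tab on the collar along +x. Stands on the rubber pad: the bottom of the stack.
- cup_a: steel rinse cup, 64 mm tall, about 90 g; origin at the centre of its underside, z up. Tapered foot (36 mm across below, 53 mm at 42 mm height), then a shoulder and a straight collar, 60 mm outside, 55 mm inside, from 42 mm to the rim. Flat thumb tab on the collar along +x. Loose on the bench. Nested, its shoulder rests on the rim below: 22 mm above that cup, 2 mm play all round.
- cup_b: steel rinse cup, 64 mm tall, about 90 g; origin at the centre of its underside, z up. Tapered foot (36 mm across below, 53 mm at 42 mm height), then a shoulder and a straight collar, 60 mm outside, 55 mm inside, from 42 mm to the rim. Flat thumb tab on the collar along +x. Loose on the bench, same as cup_a.
- cup_base_tab (a point): middle of the outer end of the thumb tab of cup_base: 52 mm from the cup's axis along its +x, 60.5 mm above its underside. The tab is level, 20 mm wide, 5 mm thick. A stack of three cups is 108 mm tall.
- cup_a_tab (a point): middle of the outer end of the thumb tab of cup_a, likewise.
- cup_b_tab (a point): middle of the outer end of the thumb tab of cup_b, likewise.
- pad: flat round black rubber pad, 90 mm in diameter, 6 mm thick, fixed to the bench; origin at the centre of its underside.
- camera: small black inspection camera, 225 mm tall, fixed at the right rear of the bench; round foot 110 mm across. Origin at the centre of the foot's underside, z up. It looks level along its own -x; lens front 50 mm from the origin, 200 mm up, barrel 40 mm across. The end of the tab belongs at (-150, 0, 200) mm in this frame, the cup's +x along the camera's +x.
- lens (a point): centre of the front of the camera's lens, 200 mm above the bench.
- ink_small: bystander: small black ink bottle, 26 mm in diameter, 75 mm tall, standing among the cups. Origin (here and for the others) at the centre of the underside.
- soap: bystander: green soap bottle, 60 mm in diameter, 150 mm tall.
- wash: bystander: white wash bottle with blue cap, 64 mm in diameter, 160 mm tall.
- jar: bystander: amber glass jar, 60 mm in diameter, 60 mm tall.
- beaker: bystander: plain steel beaker without tab or shoulder, 74 mm in diameter, 80 mm tall; not one of the cups to nest.
- sleeve: bystander: upright metal grip sleeve, 25 mm in diameter, 55 mm tall, bored through.
- cap_tray: bystander: small steel tray, 60 by 100 mm, with six white ink caps, 20 mm tall.

How it is judged:
By the outcome, as a careful person would: the job done as asked, in the order asked, and still so for the second after the job is handed in, while the arm keeps its last pose, push and grip.
It also fails if it takes over 72 s, if anything falls off the work surface, if the arm or the gripper's body presses on something with over 40 N, if the wrist force passes 120 N, or if a joint passes its speed limit or range.

## Robot

A 6-joint arm with a two-finger parallel gripper is mounted at the origin on the work surface. World frame = base frame: x ahead of the robot, y to its left, z up, the work surface at z = 0. Lengths are in mm, angles in degrees, forces in N, time in s.
With the tool pointing down it reaches from about 350 to 850 mm from the base axis. Payload 8.1 kg.
Tool frame: the origin (TCP) lies at the very end of the fingers, on their centre line; the grasp point (between the pads) lies r.tcp_to_grasp behind it (r.tcp_to_grasp is the distance from the TCP to the grasp point, in mm); z points along the fingers, y is the line along which they close (so a half turn about z gives the same grasp; the last joint's range is limited). The gripper opens to 85 mm and grips with 20 to 120 N. Pads are 22 mm wide; open, the fingers measure 114 mm over their backs; the gripper's body (76 mm by 85 mm) begins 54 mm behind the grasp point. The pads swing forward as they close: fully open they stand 13 mm farther back than shut.
Start: joints at [-69.064, 7.471, 85.268, -0, 87.261, -4.893], TCP at [261.431, -540.055, 231.292] pointing down, gripper open.
Joint ranges: [-169.43, 169.43], [-51.17, 129.36], [1.28, 143.12], [-76.62, 256.62], [0, 156.53], [-152.29, 152.29]. Speed limits (degrees/s): [136.94, 136.94, 159.86, 180, 180, 180].

## Interface

Orientations are given as [roll, pitch, yaw] about the fixed x, y, z axes, in that order (R = Rz(yaw) Ry(pitch) Rx(roll)).
In Python, from bench import sense, viewer, order, r gives the robot as it stands.
- The arm moves only by the tool carry_out, never from a script. Its argument "increments" is one flat list of numbers, 7 for each row, row after row: the shift along the tool's x, y, z as a fraction of full scale, then the turn, a rotation vector about the tool's x, y, z as a fraction of full scale, then the opening, from -1 (shut) to 1 (fully open). A call has exactly 10 rows; each row is the pose to reach, as a shift and turn from the pose commanded when the call began, along the tool's axes at that moment, turning the shorter way round; what a row does not reach only later rows make up. Full scale, the value 1, is 400 mm for a shift and 2 pi rad for a turn. A row lasts 1/8 s, in which the tool goes at most 62.5 mm and 10.7 degrees, less where a joint would pass 70% of its speed; a pose out of reach is approached as far as the arm can. A call with a number of a shift or a turn outside -1 to 1 is refused whole. A call with a gripper value outside its range is refused whole. The fingers move at their own pace and stop on an object; "force" is the grip in N (left out, the last holds). Time passes only in rows, so rows that repeat a pose let the fingers close, or fill a call up. It gives the time, the measured TCP pose, the force, the opening and the grip force at its end, in the units of the state.
- sense(): the state, without advancing time (a new reading comes with each control period).
- viewer.snapshot(name): name is "scene" or "side" or "wrist"; returns the picture (384x512x3 uint8, red, green, blue); there is no depth.
- viewer.get_calibration(name): a dict with "fx", "fy", "cx", "cy" (pixels), "k1" (the pictures are not rectified: a ray, as slopes to the right and down, at radius r is drawn at 1 + k1 r^2 times it, then the intrinsics apply), "R" (3x3) and "t" (3): a world point X has camera coordinates R X + t. Camera axes: x right, y down, z forward; pixel columns grow to the right and rows downward; lengths in mm; the calibration is good to about 2 mm. A picture is of the moment at which its call begins: read the wrist's pose just before it. get_calibration takes no time and is no camera call; for the wrist camera it gives the pose at the moment of the call.
- order.hand_in(): hands the job in; it is judged then, once.
The state is a dict: "time": time; "joint_pos": joint angles; "qd": joint speeds; "joint_efforts": joint torques, N m; "tool_pos": TCP position; "tcp_rot": TCP orientation; "ft_force": force on the tool from outside, world axes, zero at the start; "wrist_torque": the same for the moment, N m; "finger_gap": finger opening in mm; "grip_force": force on a finger pad.
Only numpy, scipy, OpenCV 4.12 (cv2) and the standard library are available. Lean on these libraries where they do the work, as an engineer would, in place of code of your own. Each camera call takes 0.05 s, during which the arm holds its last target. There are 200 camera calls.

## Working session

There is one attempt and no reset: what is moved stays moved. The work goes in short steps, Python scripts to look and compute and a tool call to move; the robot and the scene stay as the last step left them, time stands still between calls to the robot, and variables do not carry over. Pictures are saved under pics/ and viewed, at most 10 in all, crops included, and the job is handed in when it is done.

Besides the shell and the picture viewer there is one more tool, called as a command line: name --argument value ..., lists and objects as JSON in quotes. carry_out: Moves the arm, as the interface text tells. Its arguments: {"type":"object","properties":{"increments":{"type":"array"},"force":{"type":"number"}},"required":["increments"]}

```bash
ls; mkdir -p pics; python3 - <<'E'
from bench import sense, viewer, order, r
import cv2,numpy as np
print(sense()); print(r.tcp_to_grasp)
for n in ("scene","side","wrist"):
    c=viewer.get_calibration(n); print(n,c)
    im=viewer.snapshot(n); cv2.imwrite(f"pics/{n}0.png",cv2.cvtColor(im,cv2.COLOR_RGB2BGR))
E
```

```text
pics
{'time': 0.0, 'joint_pos': array([-6.90648845e+01,  7.51709889e+00,  8.53285689e+01, -1.38178970e-03,
        8.72606445e+01, -4.89341591e+00]), 'qd': array([-0.10199029,  0.03116148,  0.00083738,  0.04487654,  0.00896062,
       -0.07069831]), 'joint_efforts': array([ 5.38928489e-04, -5.69399250e+01, -5.00548983e+01, -2.80614850e-04,
        1.45016730e-02, -9.26252415e-05]), 'tool_pos': array([ 261.22231748, -539.54947555,  230.2304755 ]), 'tcp_rot': array([-1.79893957e+02, -7.69363633e-03,  2.58285916e+01]), 'ft_force': array([-0.19540235, -1.23327971, -0.28426032]), 'wrist_torque': array([-0.03602745,  0.03067626,  0.00752968]), 'grip_force': 0.0, 'finger_gap': 85.72361031691527}
18.700000000000003
scene {'fx': 366.73039707991194, 'fy': 366.73039707991194, 'cx': 254.58187979279327, 'cy': 190.16399047522543, 'k1': -0.02824115995694342, 'R': array([[-0.25868635,  0.96593797,  0.00672357],
       [ 0.80212953,  0.21868488, -0.55566639],
       [-0.53820961, -0.13835014, -0.83137817]]), 't': array([ 186.94343216, -349.25237264, 1321.83593153])}
side {'fx': 423.79693469539467, 'fy': 423.79693469539467, 'cx': 255.13468420244644, 'cy': 198.46053544294335, 'k1': 0.023173018621488486, 'R': array([[-0.74473494, -0.6672815 , -0.01026054],
       [-0.39418802,  0.45224482, -0.80005652],
       [ 0.53850319, -0.59178545, -0.59983689]]), 't': array([394.80537299, 337.76029302, 977.27670065])}
wrist {'fx': 276.8541895319555, 'fy': 276.8541895319555, 'cx': 251.79325525842214, 'cy': 192.42901379575542, 'k1': -0.00973777302272601, 'R': array([[ 0.43518087, -0.90033972, -0.0024493 ],
       [-0.86255932, -0.41769637,  0.28551912],
       [-0.25808727, -0.12213979, -0.95836988]]), 't': array([-599.0255019 ,  -36.60302945,  378.49765881])}
```

```bash
python3 -c "
import cv2
for n in ('scene0','side0'):
    cv2.imwrite(f'pics/{n}b.png',cv2.resize(cv2.imread(f'pics/{n}.png'),(800,600),interpolation=cv2.INTER_CUBIC))"
```

```text
(no output)
```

View pics/scene0b.png

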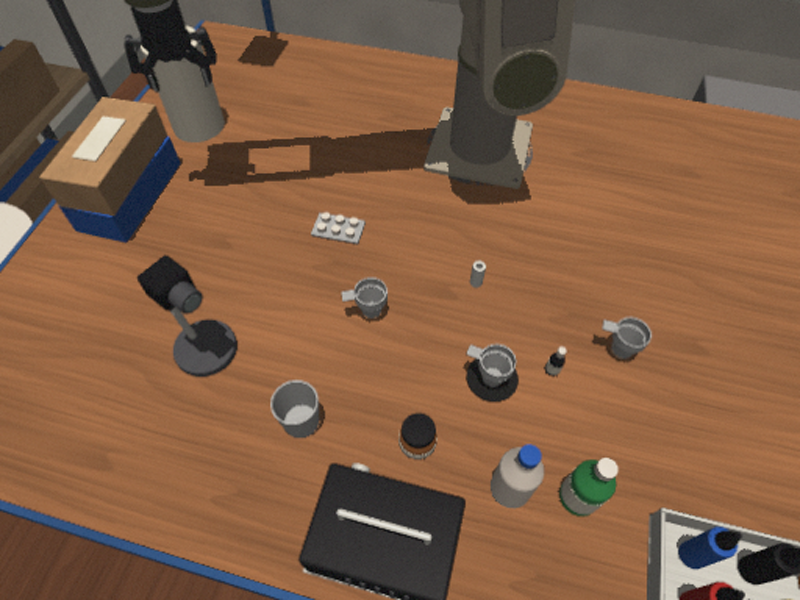

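View pics/side0b.png

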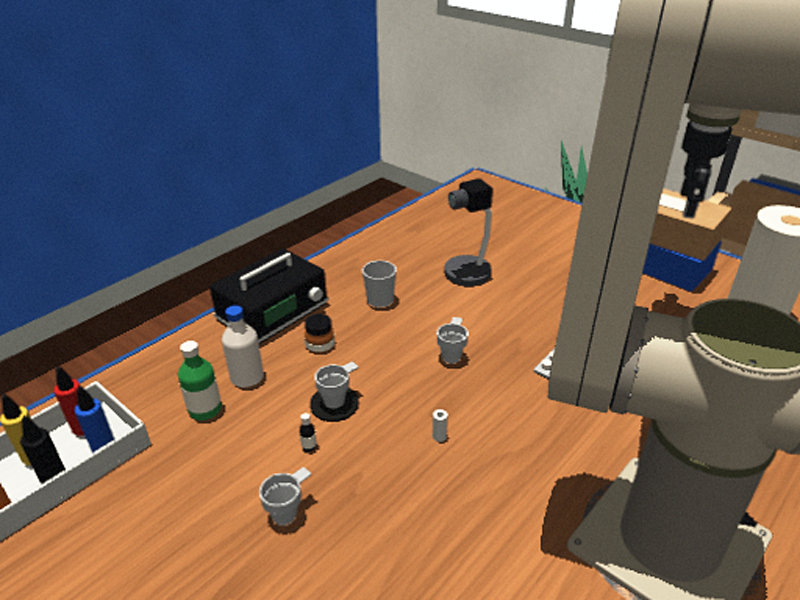

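The scene view (scaled 800x600) shows a left cup with its rim at (371,293) and tab to (343,296). The base cup on the pad is at (497,360), the right cup at (633,333), the ink bottle at (556,362) and the camera foot at (205,347) with the lens near (187,297). The side view confirms the same layout: cups at (452,330), (333,382) and (282,488), lens at (458,200). I'll triangulate from these.

```bash
cat > h.py <<'E'
import numpy as np, cv2
from bench import sense, viewer, order, r
def ray(c,p):
    K=np.array([[c['fx'],0,c['cx']],[0,c['fy'],c['cy']],[0,0,1]])
    u=cv2.undistortPoints(np.array([[p]],float),K,np.array([c['k1'],0,0,0]))[0,0]
    R=c['R']; o=-R.T@c['t']; d=R.T@np.array([u[0],u[1],1]); return o,d/np.linalg.norm(d)
def plane(c,p,z):
    o,d=ray(c,p); return o+d*(z-o[2])/d[2]
def tri(c1,p1,c2,p2):
    A=[];b=[]
    L=[ray(c1,p1),ray(c2,p2)]
    for o,d in L:
        P=np.eye(3)-np.outer(d,d);A.append(P);b.append(P@o)
    X=np.linalg.lstsq(np.vstack(A),np.hstack(b),rcond=None)[0]
    return X,[np.linalg.norm((np.eye(3)-np.outer(d,d))@(X-o)) for o,d in L][0]
def proj(c,X):
    K=np.array([[c['fx'],0,c['cx']],[0,c['fy'],c['cy']],[0,0,1]])
    return cv2.projectPoints(np.array([X],float),cv2.Rodrigues(c['R'])[0],c['t'],K,np.array([c['k1'],0,0,0]))[0][0,0]
E
python3 - <<'E'
from h import *
np.set_printoptions(precision=1,suppress=True)
s=viewer.get_calibration('scene');d=viewer.get_calibration('side');k=512/800
P=dict(L=((371,293),(452,330),64),Lt=((343,296),(457,319),60),B=((497,360),(333,382),70),Bt=((470,351),(355,367),66),Rr=((633,333),(282,488),64),Rt=((605,325),(307,474),60),foot=((205,347),(468,269),10),lens=((190,299),(455,200),200),ink=((562,351),(306,418),75),sleeve=((479,266),(440,413),55),jar=((419,424),(319,321),60),beaker=((296,398),(380,268),80),wash=((529,456),(235,314),160),soap=((606,467),(190,348),150))
for n,(a,b,z) in P.items():
    a=np.array(a)*k-.2;b=np.array(b)*k-.2
    X,e=tri(s,a,d,b); print(n,X,round(e,1),plane(s,a,z)[:2],plane(d,b,z)[:2])
E
```

```text
L [ 497.3 -112.8   63.9] 3.4 [ 499.9 -109.8] [ 496.9 -117. ]
Lt [ 515.5 -157.1   58.2] 0.1 [ 516.5 -156.8] [ 514.1 -155. ]
B [569.5 129.2  56.5] 0.8 [576.6 127.8] [558.5 139.4]
Bt [565.5  80.7  60.5] 1.4 [569.5  81.9] [560.6  83.4]
Rr [457.8 343.4  60.6] 2.5 [461.5 344.4] [454.3 342.6]
Rt [451.8 298.   56.1] 1.0 [455.1 297.8] [448.7 298.9]
foot [ 652.  -375.7    8.2] 1.5 [ 653.7 -373.3] [ 650.5 -375.6]
lens [ 667.  -334.9  198.7] 0.2 [ 667.9 -333.9] [ 665.6 -333.4]
ink [530.6 228.4  68.9] 1.1 [534.9 228.3] [525.4 230.8]
sleeve [381.6  63.   53.7] 1.1 [383.5  63.9] [380.6  62.9]
jar [713.4  30.6  61.9] 0.2 [712.5  30.3] [715.4  29.1]
beaker [ 729.9 -162.3   83.6] 1.0 [ 729.1 -162.4] [ 733.7 -167.4]
wash [752.5 188.3 149.6] 0.7 [756.8 187.4] [739.8 195. ]
soap [738.9 291.8 144. ] 0.3 [741.5 290.5] [731.7 294.9]
```

```bash
python3 - <<'E'
from h import *
from scipy.spatial.transform import Rotation as Ro
np.set_printoptions(precision=2,suppress=True)
print([a for a in dir(r) if a[0]!='_'],[a for a in dir(viewer) if a[0]!='_'])
s=sense();c=viewer.get_calibration('wrist')
T=Ro.from_euler('xyz',s['tcp_rot'],degrees=True).as_matrix()
print('cam in tool',T.T@(-c['R'].T@c['t']-s['tool_pos']),'cam axes in tool (rows x,y,z)\n',c['R']@T)
E
```

```text
['PlanningError', 'tcp_to_grasp'] ['get_calibration', 'snapshot']
cam in tool [  72.58    0.23 -141.36] cam axes in tool (rows x,y,z)
 [[-0.    1.    0.  ]
 [-0.96 -0.   -0.29]
 [-0.29 -0.    0.96]]
```

carry_out --increments '[0,0,0,0,0,0,1,0.1,0.15,0,0,0,0,1,0.2,0.3,0,0,0,0,1,0.3,0.45,0,0,0,0,1,0.4,0.6,0,0,0,0,1,0.45,0.7,0,0,0,0,1,0.45,0.7,0,0,0,0,1,0.45,0.7,0,0,0,0,1,0.45,0.7,0,0,0,0,1,0.45,0.7,0,0,0,0,1]'

```text
time: 1.4
tool_pos: [539.1, -705.8, 229.3]
tcp_rot: [179.2, -0.1, 25.8]
ft_force: [-1.2, 0.5, 3.0]
finger_gap: 85.5
grip_force: 0.0
```

```bash
cat >> h.py <<'E'
from scipy.spatial.transform import Rotation as Ro
def inc(p0,e0,p1,R1):
    "shift/400 and rotvec/2pi in tool frame from pose (p0,euler e0) to (p1,R1)"
    R0=Ro.from_euler('xyz',e0,degrees=True)
    return np.round(np.r_[R0.inv().apply(np.subtract(p1,p0))/400,(R0.inv()*R1).as_rotvec()/(2*np.pi)],4)
down=lambda yaw: Ro.from_euler('xyz',[180,0,yaw],degrees=True)
def log():
    s=sense(); open('log.txt','a').write(' '.join(map(str,np.r_[s['joint_pos'],s['tool_pos'],s['tcp_rot']]))+'\n'); return s
E
python3 -c "
from h import *
s=log();print(s['joint_pos'],s['tool_pos'])"
```

```text
[-5.59456753e+01  6.80303531e+01  1.28093983e+00  2.62218439e-02
  1.09922955e+02  8.24388151e+00] [ 539.05364146 -705.83533944  229.30188901]
```

carry_out --increments '[0.04,-0.11,0,0,0,-0.026,1,0.08,-0.22,0,0,0,-0.052,1,0.12,-0.33,0,0,0,-0.078,1,0.16,-0.44,0,0,0,-0.104,1,0.2,-0.55,0,0,0,-0.13,1,0.24,-0.66,0,0,0,-0.156,1,0.28,-0.77,0,0,0,-0.182,1,0.32,-0.88,0,0,0,-0.208,1,0.35,-1.0,0,0,0,-0.239,1,0.35,-1.0,0,0,0,-0.239,1]'

```text
time: 2.65
tool_pos: [492.2, -283.0, 229.4]
tcp_rot: [179.5, 1.0, 112.2]
ft_force: [0.5, -0.2, 0.4]
finger_gap: 85.4
grip_force: 0.0
```

carry_out --increments '[0.08,0.04,0.03,0,0,0,1,0.18,0.08,0.06,0,0,0,1,0.28,0.12,0.09,0,0,0,1,0.386,0.178,0.125,0,0,0,1,0.386,0.178,0.125,0,0,0,1,0.386,0.178,0.125,0,0,0,1,0.386,0.178,0.125,0,0,0,1,0.386,0.178,0.125,0,0,0,1,0.386,0.178,0.125,0,0,0,1,0.386,0.178,0.125,0,0,0,1]'

```text
time: 3.9
tool_pos: [499.5, -115.0, 172.6]
tcp_rot: [179.8, 0.6, 111.8]
ft_force: [-0.0, 0.0, -0.7]
finger_gap: 85.4
grip_force: 0.0
```

```bash
python3 - <<'E'
from h import *
np.set_printoptions(precision=1,suppress=True)
s=log();print(s['joint_pos'],s['tool_pos'],s['tcp_rot'])
c=viewer.get_calibration('wrist');im=viewer.snapshot('wrist')
np.savez('w1.npz',im=im,**c)
print(proj(c,[498,-113,64]),proj(c,[515,-157,60]))
cv2.imwrite('pics/w1.png',cv2.resize(cv2.cvtColor(im,cv2.COLOR_RGB2BGR),(768,576)))
E
```

```text
[-18.5  -4.6 103.7  -0.3  80.4 -40.2] [ 499.5 -115.   172.6] [179.8   0.6 111.8]
[250.9 187. ] [250.4 231.2]
```

View pics/w1.png

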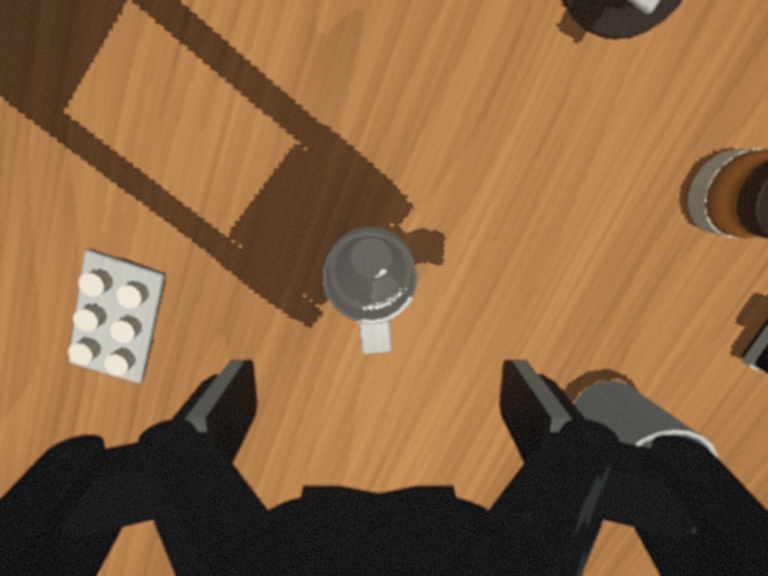

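The wrist view (1.5x) shows cup L's rim centred at (370,274), with its tab ending at (376,352) and pointing down the picture. The fingers are at the bottom, and the cap tray, jar and pad edge are also visible. Next is a measuring function.

```bash
cat >> h.py <<'E'
from scipy.optimize import least_squares
def cup(c,im,g,z0,tab=True):
    "rim centre xy, tab yaw; g guess xy, z0 underside height"
    hsv=cv2.cvtColor(im,cv2.COLOR_RGB2HSV); m=((hsv[...,1]<70)&(hsv[...,2]>50)).astype(np.uint8)
    h,w=m.shape; o=-c['R'].T@c['t']
    P=np.array([plane(c,(u,v),z0+64)[:2] for v in range(h) for u in range(w)]).reshape(h,w,2)
    m[np.linalg.norm(P-g,axis=2)>62]=0
    m=cv2.morphologyEx(m,cv2.MORPH_CLOSE,np.ones((5,5)))
    C=max(cv2.findContours(m,cv2.RETR_EXTERNAL,cv2.CHAIN_APPROX_NONE)[0],key=cv2.contourArea)[:,0]
    Q=np.array([plane(c,p,z0+64)[:2] for p in C]); x=np.array(g,float)
    px=np.linalg.norm(o-[*g,z0+64])/c['fx']
    for _ in range(6):
        d=Q-x; n=np.linalg.norm(d,axis=1); v=x-o[:2]; v/=np.linalg.norm(v)
        k=(d@v>-5)&(n<34)        # far side from the camera: true rim edge
        x=least_squares(lambda y:np.linalg.norm(Q[k]-y,axis=1)-(30-px/2),x,loss='soft_l1').x
    res=np.abs(np.linalg.norm(Q[k]-x,axis=1)-30+px/2).mean()
    f=cv2.drawContours(np.zeros_like(m),[C],-1,1,-1); vv,uu=np.nonzero(f)
    T=np.array([plane(c,p,z0+63)[:2] for p in zip(uu,vv)]); d=T-x; n=np.linalg.norm(d,axis=1)
    far=d[n>36]; t=np.median(far,0) if len(far) else np.zeros(2)
    far=far[far@t/np.linalg.norm(t)>37]; a=far.mean(0)
    return x,np.degrees(np.arctan2(a[1],a[0])),dict(n=int(k.sum()),res=round(res,2),tabend=round(float(np.percentile(far@a/np.linalg.norm(a),98)),1),ntab=len(far))
E
python3 - <<'E'
from h import *
np.set_printoptions(precision=1,suppress=True)
D=np.load('w1.npz');c={k:D[k] for k in D.files if k!='im'};
for k in('fx','fy','cx','cy','k1'): c[k]=float(c[k])
print('L',cup(c,D['im'],(498,-113),0))
for n in ('scene','side'):
    im=cv2.cvtColor(cv2.imread(f'pics/{n}0.png'),cv2.COLOR_BGR2RGB);c=viewer.get_calibration(n)
    for nm,g,z in (('L',(498,-113),0),('B',(568,130),6),('R',(458,343),0)):
        try: print(n,nm,cup(c,im,g,z))
        except Exception as e: print(n,nm,e)
E
```

```text
L (array([ 493.2, -112.9]), np.float64(-63.294950143273596), {'n': 85, 'res': np.float64(0.69), 'tabend': 51.4, 'ntab': 276})
scene L (array([ 496.5, -112.6]), np.float64(18.065555096744077), {'n': 29, 'res': np.float64(0.83), 'tabend': 54.4, 'ntab': 53})
scene B (array([575.6, 128.3]), np.float64(-8.979569524117215), {'n': 31, 'res': np.float64(1.15), 'tabend': 48.3, 'ntab': 37})
scene R (array([458.2, 345. ]), np.float64(-26.18746844429927), {'n': 32, 'res': np.float64(0.69), 'tabend': 58.7, 'ntab': 90})
side L (array([ 491.7, -111.9]), np.float64(123.55071603397032), {'n': 22, 'res': np.float64(1.19), 'tabend': 53.8, 'ntab': 54})
side B (array([572.6, 130.1]), np.float64(140.79027240079375), {'n': 26, 'res': np.float64(1.38), 'tabend': 62.1, 'ntab': 104})
side R (array([456., 346.]), np.float64(148.65223373045163), {'n': 34, 'res': np.float64(0.96), 'tabend': 56.9, 'ntab': 117})
```

carry_out --increments '[0.08,0.06,-0.03,0.015,0,0,1,0.17,0.13,-0.06,0.04,0,0,1,0.26,0.2,-0.08,0.065,0,0,1,0.35,0.27,-0.1,0.09,0,0,1,0.44,0.34,-0.1,0.11,0,0,1,0.497,0.4,-0.1,0.11,0,0,1,0.497,0.4,-0.1,0.11,0,0,1,0.497,0.4,-0.1,0.11,0,0,1,0.497,0.4,-0.1,0.11,0,0,1,0.497,0.4,-0.1,0.11,0,0,1]'

```text
time: 5.2
tool_pos: [573.8, 128.7, 212.2]
tcp_rot: [-140.6, 0.6, 111.8]
ft_force: [-0.3, -0.0, 0.3]
finger_gap: 85.4
grip_force: 0.0
```

```bash
python3 - <<'E'
from h import *
np.set_printoptions(precision=1,suppress=True)
s=log();print(s['joint_pos'],s['tool_pos'],s['tcp_rot'])
c=viewer.get_calibration('wrist');print(proj(c,[574,129,70]))
print(inc(s['tool_pos'],s['tcp_rot'],[574,129,200],down(84)))
E
cat log.txt
```

```text
[ 11.8  45.8  46.3  -8.4 126.5 -12.4] [573.8 128.7 212.2] [-140.6    0.6  111.8]
[346.7 188.5]
[ 0.   0.   0.  -0.1  0.   0.1]
-55.94567527660087 68.03035314287146 1.280939829652273 0.026221843872179434 109.9229552470137 8.243881511327684 539.0536414601243 -705.8353394394236 229.30188901296327 179.24567518026225 -0.13407333929386672 25.82042579193276
-18.45430083284559 -4.585763607990861 103.71623118841885 -0.3450334231151221 80.38064958848244 -40.23962951048199 499.50146466413474 -114.99567626378254 172.6034111832401 179.8470003407171 0.5757488480337712 111.84076446480638
11.835844508964897 45.78259907741563 46.262057328083024 -8.41387045924849 126.5323971474101 -12.385192545624603 573.8128716902845 128.740275282814 212.1618884386382 -140.6393842249656 0.5990505436230754 111.788473471625
```

```bash
cat >> h.py <<'E'
E_=lambda a,q: Ro.from_euler(a,q,degrees=True)
def fk(q,w,s4=1,s5=1,s6=1):
    a1,l,d1,L2,a3,L4,d6=w
    R3=E_('z',q[0])*E_('y',q[1]+q[2]); R=R3*E_('z',s4*q[3])*E_('y',q[4])*E_('z',s6*q[5]+90)
    p=E_('z',q[0]).apply([a1,l,d1])+(E_('z',q[0])*E_('y',q[1])).apply([0,0,L2])+R3.apply([a3,0,L4])+R.apply([0,0,d6])
    return p,R
E
cat > fit.py <<'E'
from h import *
np.set_printoptions(precision=1,suppress=True)
D=np.loadtxt('log.txt'); D=np.vstack([D,[-69.064,7.471,85.268,0,87.261,-4.893,261.431,-540.055,231.292,180,0,25.829]])
for q in D: print('ori err',np.degrees((fk(q[:6],[0]*7)[1].inv()*E_('xyz',q[9:])).magnitude()))
def f(w): return np.r_[np.concatenate([fk(q[:6],w)[0]-q[6:9] for q in D]),(np.array(w)-[0,50,400,400,0,400,250])*.003]
s=least_squares(f,[0,50,400,400,0,400,250]);print(s.x,f(s.x)); np.save('w.npy',s.x)
E
python3 fit.py
```

```text
ori err 1.436333754595659e-14
ori err 5.2491618178300694e-14
ori err 1.7654943614178736e-14
ori err 1.6186777940109937e-14
[  0.2  51.2 318.3 369.   61.8 553.2 364.7] [-0.  -0.   0.   0.  -0.   0.  -0.   0.  -0.  -0.   0.  -0.   0.   0.
 -0.2 -0.1  0.2  0.5  0.3]
```

```bash
cat >> h.py <<'E'
LO=np.array([-169.43,-51.17,1.28,-76.62,0,-152.29]);HI=np.array([169.43,129.36,143.12,256.62,156.53,152.29])
def side(h,p):
    "tool z along heading h (deg), pitched p down; tool x up"
    h,p=np.radians([h,p]); z=np.array([np.cos(h)*np.cos(p),np.sin(h)*np.cos(p),-np.sin(p)])
    x=np.array([np.cos(h)*np.sin(p),np.sin(h)*np.sin(p),np.cos(p)]); return Ro.from_matrix(np.c_[x,np.cross(z,x),z])
def ik(p,R,seeds=None):
    w=np.load('w.npy'); out=[]; rng=np.random.default_rng(0)
    S=seeds if seeds is not None else [LO+(HI-LO)*rng.random(6) for _ in range(14)]
    for q0 in S:
        def f(q):
            a,B=fk(q,w); return np.r_[(a-p)/5,(B.inv()*R).as_rotvec()*40]
        s=least_squares(f,np.clip(q0,LO+.1,HI-.1),bounds=(LO,HI))
        if s.cost<.01 and not any(np.abs(s.x-o).max()<2 for o in out): out.append(s.x)
    return out
E
python3 - <<'E'
from h import *
np.set_printoptions(precision=0,suppress=True)
C=np.array([717,-191,139.5+50])
for pit in (0,15):
  for ph in (-35,-15,0,20,35,90):
    R=side(-110+ph,pit); print('final',pit,ph,*ik(C+18.7*R.as_matrix()[:,2],R))
S=np.array([574,129,56])
for h in (-110,-75,-50,-30,-10,10,30):
    R=side(h,15); print('stack',h,*ik(S+18.7*R.as_matrix()[:,2],R))
E
```

```text
final 0 -35
final 0 -15
final 0 0
final 0 20
final 0 35
final 0 90 [-18.  18. 125. 183.  53. -92.]
final 15 -35
final 15 -15
final 15 0
final 15 20
final 15 35
final 15 90 [-18.   4. 126. 185.  26. -94.]
stack -110 [  29.   70.   46.  -49.  123. -134.]
stack -75 [  38.   50.   80.  -63.   97. -134.]
stack -50
stack -30
stack -10 [  28.   18.  136.  226.   55. -109.]
stack 10 [  5.  13. 143. 173.  52. -87.] [-152.  124.  143.  126.   21.  147.]
stack 30 [-18.  16. 139. 124.  59. -69.]
```

```bash
cat >> h.py <<'E'
flip=lambda R: R*E_('z',180)
E
python3 - <<'E'
from h import *
np.set_printoptions(precision=0,suppress=True)
rng=np.random.default_rng(1);sd=[np.array([np.degrees(0)+rng.uniform(-60,60),rng.uniform(-20,80),rng.uniform(20,140),a,rng.uniform(20,140),b]) for a in (-60,60,150,220) for b in (-100,0,100) for _ in (0,)]
C=np.array([717,-191,139.5+50])
for up in (1,0):
 for pit in (0,22):
  for ph in range(-60,91,15):
    R=side(-110+ph,pit); R=R if up else flip(R)
    k=ik(C+18.7*R.as_matrix()[:,2],R,sd)
    if k: print('final','up' if up else 'dn',pit,ph,*k)
E
```

```text
final up 0 60 [   3.   28.  110.  240.   66. -125.]
final up 0 75 [  -6.   22.  120.  215.   57. -111.]
final up 0 90 [-18.  18. 125. 183.  53. -92.]
final up 22 75 [  -7.    5.  120.  249.   27. -146.]
final up 22 90 [-18.   0. 125. 188.  13. -97.]
final dn 0 60 [  3.  28. 110. 240.  66.  55.]
final dn 0 75 [ -6.  22. 120. 215.  57.  69.]
final dn 0 90 [-18.  18. 125. 183.  53.  88.]
final dn 22 -15 [  1.  74.  20. -61. 121.  20.]
final dn 22 0 [  4.  58.  47. -62. 106.  23.]
final dn 22 15 [  6.  45.  66. -66.  92.  24.]
final dn 22 30 [  6.  34.  83. -72.  77.  24.]
final dn 22 75 [ -7.   5. 120. 249.  27.  34.]
final dn 22 90 [-18.   0. 125. 188.  13.  83.]
```

```bash
python3 - <<'E'
from h import *
np.set_printoptions(precision=4,suppress=True)
s=sense()
print(inc(s['tool_pos'],s['tcp_rot'],[570,129,190],down(84)))
E
```

```text
[ 0.0047  0.0285  0.0483 -0.1067  0.0281  0.0735]
```

carry_out --increments '[0,0,0,-0.02,0.006,0.015,1,0,0.01,0.01,-0.04,0.011,0.03,1,0,0.015,0.02,-0.06,0.017,0.045,1,0,0.02,0.03,-0.08,0.022,0.06,1,0.005,0.028,0.048,-0.1067,0.0281,0.0735,1,0.005,0.028,0.048,-0.1067,0.0281,0.0735,1,0.005,0.028,0.048,-0.1067,0.0281,0.0735,1,0.005,0.028,0.048,-0.1067,0.0281,0.0735,1,0.005,0.028,0.048,-0.1067,0.0281,0.0735,1,0.005,0.028,0.048,-0.1067,0.0281,0.0735,1]'

```text
time: 6.45
tool_pos: [570.5, 130.2, 189.1]
tcp_rot: [-179.9, 0.0, 84.1]
ft_force: [0.6, 0.3, 0.1]
finger_gap: 85.5
grip_force: 0.0
```

```bash
cat > look.py <<'E'
from h import *
import sys
np.set_printoptions(precision=2,suppress=True)
n=sys.argv[1]; s=log(); print(s['time'],s['tool_pos'],s['tcp_rot'],s['finger_gap'])
c=viewer.get_calibration('wrist');im=viewer.snapshot('wrist')
cv2.imwrite(f'pics/{n}.png',cv2.resize(cv2.cvtColor(im,cv2.COLOR_RGB2BGR),(768,576)))
a=[float(v) for v in sys.argv[2:]]
for i in range(0,len(a),3):
    print(cup(c,im,a[i:i+2],a[i+2]))
E
python3 look.py w2 572 129 6; python3 fit.py | tail -2
```

```text
6.45 [570.52 130.17 189.08] [-179.88    0.02   84.1 ] 85.51208457081879
(array([574.02, 128.17]), np.float64(84.78327524059533), {'n': 81, 'res': np.float64(0.58), 'tabend': 48.2, 'ntab': 393})
[  0.2  51.2 318.2 369.   61.7 553.3 364.7] [-0.  -0.  -0.   0.  -0.   0.  -0.   0.  -0.  -0.  -0.   0.   0.  -0.
 -0.   0.   0.  -0.2 -0.1  0.2  0.5  0.3]
```

View pics/w2.png

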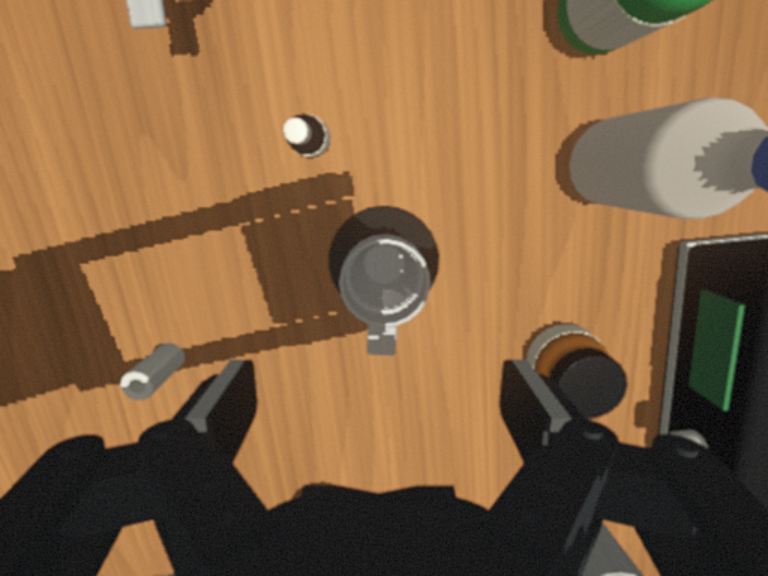

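The view shows the base cup's rim at (385,281) with its tab ending at (382,353). The pad rim showing above confused the tab detector, so I'll restrict it to the side facing away from the wrist camera. The ink cap is at (298,131).

```bash
python3 - <<'E'
t=open('h.py').read()
t=t.replace("far=d[n>36]; t=","far=d[(n>36)&(d@v>20)]; t=")
open('h.py','w').write(t)
E
python3 look.py w3 574 128 6; python3 - <<'E'
from h import *
np.set_printoptions(precision=4,suppress=True)
s=sense();c=viewer.get_calibration('wrist')
print(plane(c,(298/1.5,131/1.5),75),plane(c,(385/1.5,258/1.5),6))
print(inc(s['tool_pos'],s['tcp_rot'],[456,345,190],down(83)))
E
```

```text
6.5 [570.28 130.1  188.98] [-179.87    0.02   84.1 ] 84.96262826450354
(array([574.02, 128.27]), np.float64(-98.20988851402238), {'n': 81, 'res': np.float64(0.6), 'tabend': 50.0, 'ntab': 215})
[533.4324 225.8417  75.    ] [575.5336 130.9654   6.    ]
[ 0.5051 -0.339  -0.002  -0.0004  0.0001  0.003 ]
```

carry_out --increments '[0.1,-0.068,0,0,0,0,1,0.2,-0.136,0,0,0,0,1,0.3,-0.2,0,0,0,0,1,0.4,-0.27,0,0,0,0,1,0.505,-0.339,0,0,0,0,1,0.505,-0.339,0,0,0,0,1,0.505,-0.339,0,0,0,0,1,0.505,-0.339,0,0,0,0,1,0.505,-0.339,0,0,0,0,1,0.505,-0.339,0,0,0,0,1]'

```text
time: 7.8
tool_pos: [456.2, 344.3, 189.4]
tcp_rot: [-179.9, 0.0, 84.0]
ft_force: [-1.0, -0.7, 0.1]
finger_gap: 85.4
grip_force: 0.0
```

```bash
python3 look.py w4 457 345 0; python3 fit.py | tail -2
```

```text
7.8 [456.17 344.27 189.38] [-179.9     0.01   84.02] 85.41701734492388
(array([457.01, 345.45]), np.float64(-92.69644452993708), {'n': 80, 'res': np.float64(0.65), 'tabend': 51.1, 'ntab': 227})
[  0.1  51.2 318.2 369.   61.7 553.3 364.7] [-0.  -0.  -0.   0.  -0.   0.  -0.   0.  -0.  -0.  -0.   0.  -0.  -0.
  0.  -0.  -0.   0.   0.  -0.  -0.   0.   0.  -0.2 -0.1  0.2  0.5  0.3]
```

carry_out --increments '[0.003,0.002,0.08,0,0,-0.0092,1,0.003,0.002,0.17,0,0,-0.0092,1,0.003,0.002,0.26,0,0,-0.0092,1,0.003,0.002,0.33,0,0,-0.0092,1,0.003,0.002,0.366,0,0,-0.0092,1,0.003,0.002,0.366,0,0,-0.0092,1,0.003,0.002,0.366,0,0,-0.0092,-1,0.003,0.002,0.366,0,0,-0.0092,-1,0.003,0.002,0.366,0,0,-0.0092,-1,0.003,0.002,0.366,0,0,-0.0092,-1]' --force 40

```text
time: 9.1
tool_pos: [457.6, 346.8, 45.3]
tcp_rot: [179.9, -0.1, 87.4]
ft_force: [-1.8, -0.4, 5.4]
finger_gap: 58.8
grip_force: 42.6
```

```bash
python3 - <<'E'
from h import *
np.set_printoptions(precision=4,suppress=True)
s=sense();print(s['grip_force'],s['finger_gap'],s['tool_pos'],s['tcp_rot'])
print(inc(s['tool_pos'],s['tcp_rot'],[574,128.2,150],down(82)))
E
```

```text
42.59136199951172 58.814398859749716 [457.6442 346.8381  45.306 ] [179.9458  -0.0989  87.4022]
[-0.5324  0.3156 -0.2624  0.0001 -0.0003  0.015 ]
```

carry_out --increments '[0,0,-0.1,0,0,0,-1,0,0,-0.2,0,0,0,-1,-0.07,0.04,-0.2624,0,0,0.002,-1,-0.16,0.095,-0.2624,0,0,0.005,-1,-0.26,0.155,-0.2624,0,0,0.008,-1,-0.36,0.215,-0.2624,0,0,0.011,-1,-0.45,0.27,-0.2624,0,0,0.013,-1,-0.51,0.305,-0.2624,0,0,0.015,-1,-0.5294,0.317,-0.2624,0,0,0.015,-1,-0.5294,0.317,-0.2624,0,0,0.015,-1]'

```text
time: 10.35
tool_pos: [573.9, 128.8, 148.3]
tcp_rot: [-179.9, -0.0, 82.0]
ft_force: [0.4, -0.1, -0.8]
finger_gap: 58.9
grip_force: 43.5
```

```bash
python3 look.py w5 
```

```text
10.35 [573.88 128.82 148.29] [-179.94   -0.02   81.97] 58.86375779574498
```

View pics/w5.png

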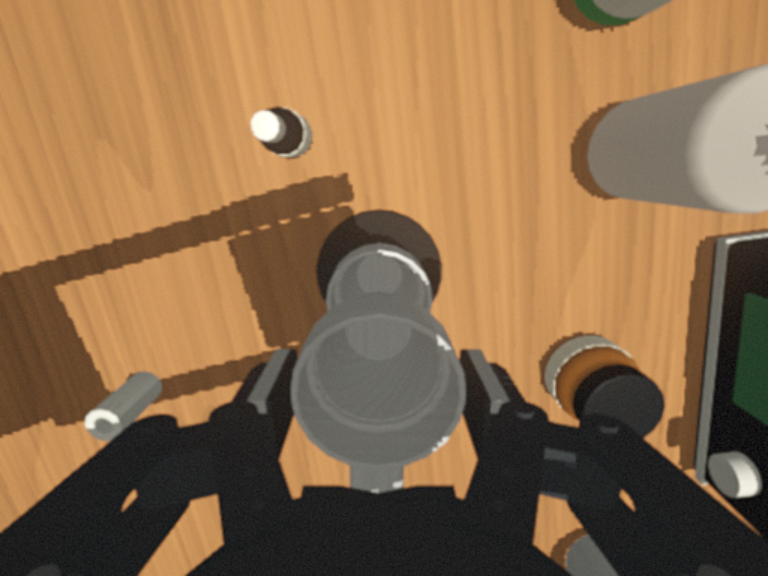

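The view shows the held cup's rim centred at about (379,391), with left and right edges at 292 and 466. The base cup's rim is below it, centred at x about 380. Next I'll check the held cup's position.

```bash
python3 - <<'E'
from h import *
np.set_printoptions(precision=2,suppress=True)
c=viewer.get_calibration('wrist')
L,Rr,C=[plane(c,(u/1.5,391/1.5),167) for u in (292,466,379)];print(C,np.linalg.norm(L-Rr))
print(plane(c,(379/1.5,315/1.5),167),plane(c,(379/1.5,467/1.5),167),sense()['tool_pos'])
E
```

```text
[573.98 129.91 167.  ] 57.84851659819145
[577.7  156.51 167.  ] [569.78  99.9  167.  ] [573.55 129.4  148.13]
```

carry_out --increments '[-0.002,0,0.04,0,0,0,-1,-0.002,0,0.08,0,0,0,-1,-0.002,0,0.11,0,0,0,-1,-0.002,0,0.14,0,0,0,-1,-0.002,0,0.16,0,0,0,-1,-0.002,0,0.175,0,0,0,-1,-0.002,0,0.183,0,0,0,-1,-0.002,0,0.186,0,0,0,-1,-0.002,0,0.186,0,0,0,-1,-0.002,0,0.186,0,0,0,-1]'

```text
time: 11.65
tool_pos: [573.7, 128.0, 73.7]
tcp_rot: [-179.9, 0.0, 82.0]
ft_force: [0.8, 0.5, -0.6]
finger_gap: 58.7
grip_force: 43.5
```

carry_out --increments '[0,0,0.003,0,0,0,-1,0,0,0.003,0,0,0,-1,0,0,0.003,0,0,0,1,0,0,0.003,0,0,0,1,0,0,0.003,0,0,0,1,0,0,0,0,0,0,1,0,0,-0.08,0,0,0,1,0,0,-0.2,0,0,0,1,0,0,-0.3,0,0,0,1,0,0,-0.3,0,0,0,1]'

```text
time: 12.9
tool_pos: [576.3, 128.3, 198.4]
tcp_rot: [179.6, -0.1, 82.0]
ft_force: [0.8, 0.1, 0.0]
finger_gap: 85.2
grip_force: 0.0
```

```bash
python3 look.py w6 574 128.2 28;  python3 -c "
from h import *
s=sense();print(inc(s['tool_pos'],s['tcp_rot'],[493,-113,190],down(116.7)))"
```

```text
12.9 [576.31 128.28 198.41] [179.64  -0.11  82.  ] 85.16858639480546
(array([573.13, 127.17]), np.float64(-99.08037989437733), {'n': 84, 'res': np.float64(0.78), 'tabend': 49.9, 'ntab': 225})
[-6.254e-01 -1.190e-01  1.330e-02  4.000e-04 -0.000e+00 -9.640e-02]
```

View pics/w6.png

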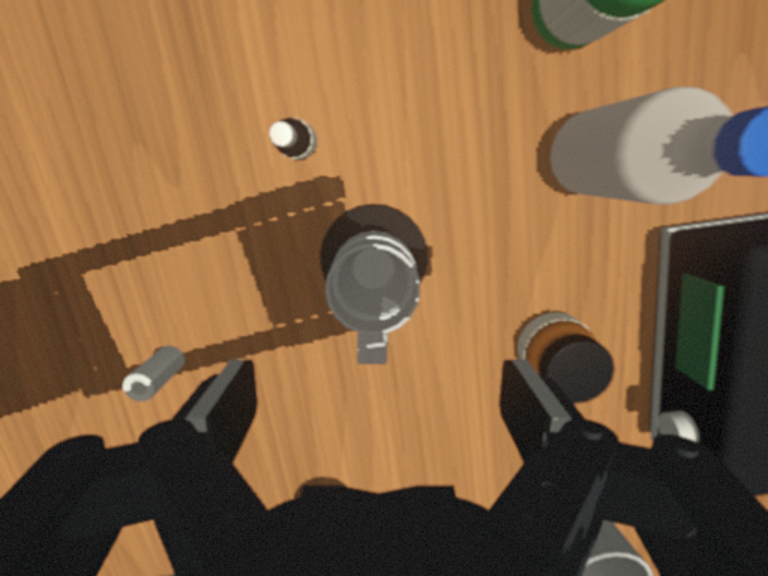

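The first cup is nested: rim at (373,283), with its tab lined up over the base tab at (372,362). Now for cup L.

carry_out --increments '[-0.1,-0.019,0,0,0,-0.016,1,-0.2,-0.038,0,0,0,-0.032,1,-0.3,-0.057,0,0,0,-0.048,1,-0.4,-0.076,0,0,0,-0.064,1,-0.5,-0.095,0,0,0,-0.08,1,-0.59,-0.112,0.01,0,0,-0.0964,1,-0.6254,-0.119,0.013,0,0,-0.0964,1,-0.6254,-0.119,0.013,0,0,-0.0964,1,-0.6254,-0.119,0.013,0,0,-0.0964,1,-0.6254,-0.119,0.013,0,0,-0.0964,1]'

```text
time: 14.2
tool_pos: [492.0, -112.1, 188.3]
tcp_rot: [-179.9, -0.1, 116.8]
ft_force: [-0.1, 0.3, -0.3]
finger_gap: 85.2
grip_force: 0.0
```

```bash
python3 look.py w7 493 -113 0;  python3 -c "
from h import *
s=sense();print(inc(s['tool_pos'],s['tcp_rot'],[493,-113,43],down(116.7)))"
```

```text
14.2 [ 492.02 -112.14  188.29] [-179.93   -0.05  116.75] 85.22687678716856
(array([ 493.41, -113.24]), np.float64(-63.058225532468136), {'n': 79, 'res': np.float64(0.7), 'tabend': 50.7, 'ntab': 246})
[-3.100e-03  1.900e-03  3.632e-01 -2.000e-04 -1.000e-04  2.000e-04]
```

carry_out --increments '[-0.004,0.003,0.08,0,0,0,1,-0.004,0.003,0.17,0,0,0,1,-0.004,0.003,0.26,0,0,0,1,-0.004,0.003,0.33,0,0,0,1,-0.004,0.003,0.364,0,0,0,1,-0.004,0.003,0.364,0,0,0,1,-0.004,0.003,0.364,0,0,0,-1,-0.004,0.003,0.364,0,0,0,-1,-0.004,0.003,0.364,0,0,0,-1,-0.004,0.003,0.364,0,0,0,-1]' --force 40

```text
time: 15.5
tool_pos: [494.6, -114.6, 44.8]
tcp_rot: [180.0, 0.1, 116.7]
ft_force: [-2.3, 0.8, 5.6]
finger_gap: 59.1
grip_force: 42.2
```

```bash
python3 - <<'E'
from h import *
np.set_printoptions(precision=4,suppress=True)
s=sense();print(s['grip_force'],s['finger_gap'],s['tool_pos'],s['tcp_rot'])
print(inc(s['tool_pos'],s['tcp_rot'],[573.8,128.2,170],down(81.5)))
E
```

```text
42.162531316280365 59.118118887148896 [ 494.58   -114.6095   44.787 ] [179.9664   0.0898 116.6986]
[ 0.4528  0.4499 -0.3135  0.0002  0.0002  0.0978]
```

carry_out --increments '[0,0,-0.12,0,0,0,-1,0,0,-0.25,0,0,0,-1,0.06,0.06,-0.3135,0,0,0.013,-1,0.14,0.139,-0.3135,0,0,0.03,-1,0.22,0.219,-0.3135,0,0,0.047,-1,0.3,0.298,-0.3135,0,0,0.065,-1,0.38,0.378,-0.3135,0,0,0.082,-1,0.44,0.437,-0.3135,0,0,0.098,-1,0.4528,0.4499,-0.3135,0,0,0.098,-1,0.4528,0.4499,-0.3135,0,0,0.098,-1]'

```text
time: 16.75
tool_pos: [572.9, 128.6, 168.4]
tcp_rot: [-179.9, 0.0, 81.5]
ft_force: [0.5, 0.3, -1.0]
finger_gap: 59.4
grip_force: 43.8
```

```bash
python3 look.py w8; python3 - <<'E'
from h import *
im=cv2.imread('pics/w8.png'); hsv=cv2.cvtColor(im,cv2.COLOR_BGR2HSV)
cv2.imwrite('pics/w8c.png',cv2.resize(im[250:520,230:530],(800,720))[:600])
E
```

```text
16.75 [572.9  128.62 168.42] [-179.94    0.02   81.55] 59.413800703495205
```

View pics/w8c.png

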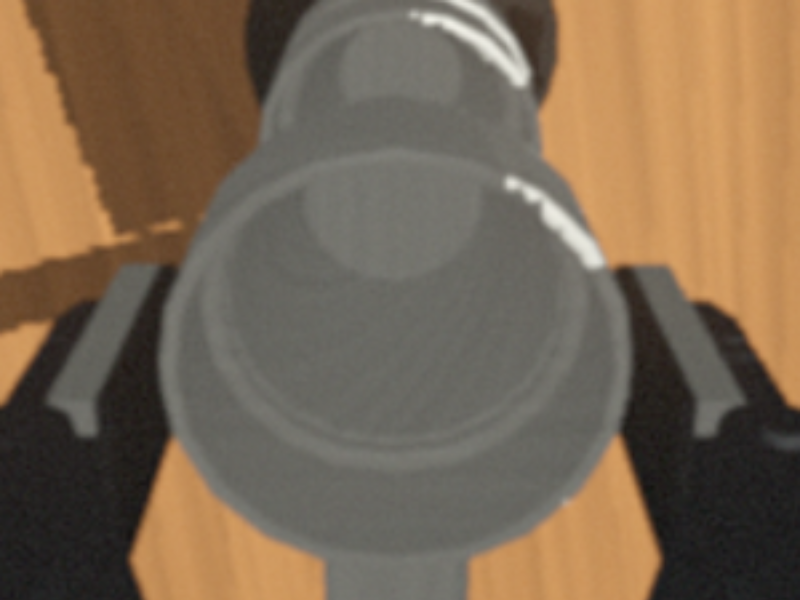

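The close-up shows the held cup's rim spanning x 160–632 and y 150–558, so its centre is at (396,354) in the crop. The nested cup is straight below it.

```bash
python3 - <<'E'
from h import *
np.set_printoptions(precision=2,suppress=True)
c=viewer.get_calibration('wrist')
f=lambda u,v: plane(c,((230+u/2.667)/1.5,(250+v/2.667)/1.5),187.6)
print((f(160,354)+f(632,354))/2,(f(396,150)+f(396,558))/2,sense()['tool_pos'])
E
```

```text
[573.54 131.77 187.6 ] [573.3 130.1 187.6] [572.79 127.96 168.29]
```

carry_out --increments '[-0.005,0,0.04,0,0,0,-1,-0.005,0,0.08,0,0,0,-1,-0.005,0,0.11,0,0,0,-1,-0.005,0,0.14,0,0,0,-1,-0.005,0,0.16,0,0,0,-1,-0.005,0,0.172,0,0,0,-1,-0.005,0,0.18,0,0,0,-1,-0.005,0,0.183,0,0,0,-1,-0.005,0,0.183,0,0,0,-1,-0.005,0,0.183,0,0,0,-1]'

```text
time: 18.05
tool_pos: [572.6, 126.7, 95.1]
tcp_rot: [-179.9, 0.0, 81.4]
ft_force: [-0.0, 0.6, -0.2]
finger_gap: 58.6
grip_force: 43.8
```

carry_out --increments '[0,0,0.003,0,0,0,-1,0,0,0.003,0,0,0,-1,0,0,0.003,0,0,0,1,0,0,0.003,0,0,0,1,0,0,0.003,0,0,0,1,0,0,0,0,0,0,1,0,0,-0.08,0,0,0,1,0,0,-0.2,0,0,0,1,0,0,-0.3,0,0,0,1,0,0,-0.3,0,0,0,1]'

```text
time: 19.3
tool_pos: [575.1, 127.0, 219.8]
tcp_rot: [179.6, -0.1, 81.4]
ft_force: [0.8, -0.9, -0.0]
finger_gap: 85.2
grip_force: 0.0
```

```bash
python3 look.py w9 573.5 128 50; python3 - <<'E'
from h import *
im=viewer.snapshot('side'); cv2.imwrite('pics/side9.png',cv2.cvtColor(im,cv2.COLOR_RGB2BGR))
im=cv2.cvtColor(im,cv2.COLOR_RGB2BGR)
a=cv2.resize(im[190:300,160:270],(600,600),interpolation=cv2.INTER_CUBIC); cv2.imwrite('pics/side9c.png',a)
E
```

```text
19.3 [575.07 127.   219.79] [179.65  -0.11  81.42] 85.19576520823159
(array([572.81, 128.77]), np.float64(-98.05600956003009), {'n': 87, 'res': np.float64(0.78), 'tabend': 50.4, 'ntab': 247})
```

View pics/side9c.png

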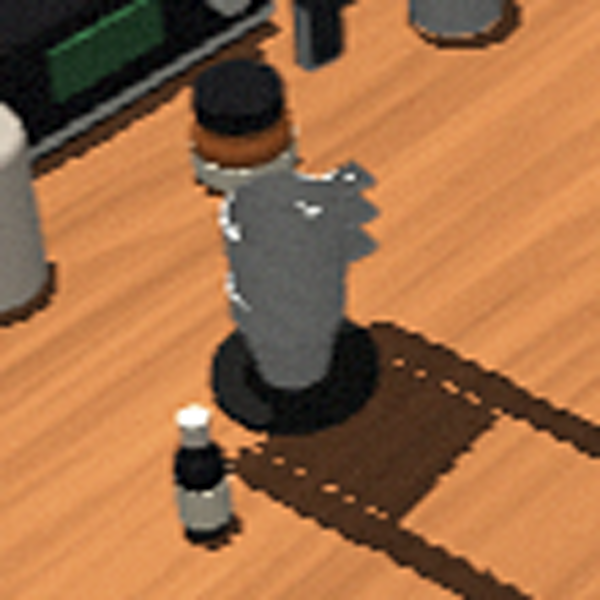

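The side close-up shows three cups nested upright on the pad, with all three tabs stacked in line at x about 370, y 180/210/245. The ink bottle is untouched. Next I'll measure the inspection camera accurately with the wrist camera.

```bash
python3 - <<'E'
from h import *
np.set_printoptions(precision=4,suppress=True)
s=sense()
print(ik(np.array([650,-290,330.]),down(81.4),[s['joint_pos']]))
print(inc(s['tool_pos'],s['tcp_rot'],[650,-290,330],down(81.4)))
E
```

```text
[array([-28.1692,  24.7692,  54.5966,   0.    , 100.6342, -19.5692])]
[-1.0012  0.3461 -0.2877 -0.0001 -0.      0.0001]
```

carry_out --increments '[-0.09,0.03,-0.05,0,0,0,1,-0.2,0.07,-0.1,0,0,0,1,-0.32,0.11,-0.15,0,0,0,1,-0.45,0.155,-0.2,0,0,0,1,-0.58,0.2,-0.25,0,0,0,1,-0.7,0.245,-0.28,0,0,0,1,-0.83,0.29,-0.288,0,0,0,1,-0.95,0.33,-0.288,0,0,0,1,-1,0.346,-0.288,0,0,0,1,-1,0.346,-0.288,0,0,0,1]'

```text
time: 20.65
tool_pos: [649.1, -291.1, 326.5]
tcp_rot: [-179.7, -0.1, 81.3]
ft_force: [0.5, 0.6, -0.6]
finger_gap: 85.4
grip_force: 0.0
```

```bash
python3 - <<'E'
from h import *
np.set_printoptions(precision=1,suppress=True)
s=log();print(s['tool_pos'],s['qd'])
c=viewer.get_calibration('wrist');im=viewer.snapshot('wrist')
np.savez('w10.npz',im=im,**c)
cv2.imwrite('pics/w10.png',cv2.resize(cv2.cvtColor(im,cv2.COLOR_RGB2BGR),(768,576),interpolation=cv2.INTER_CUBIC))
E
```

```text
[ 649.1 -291.1  326.5] [ 2.3 -2.   1.3  0.8  0.3  0.9]
```

View pics/w10.png

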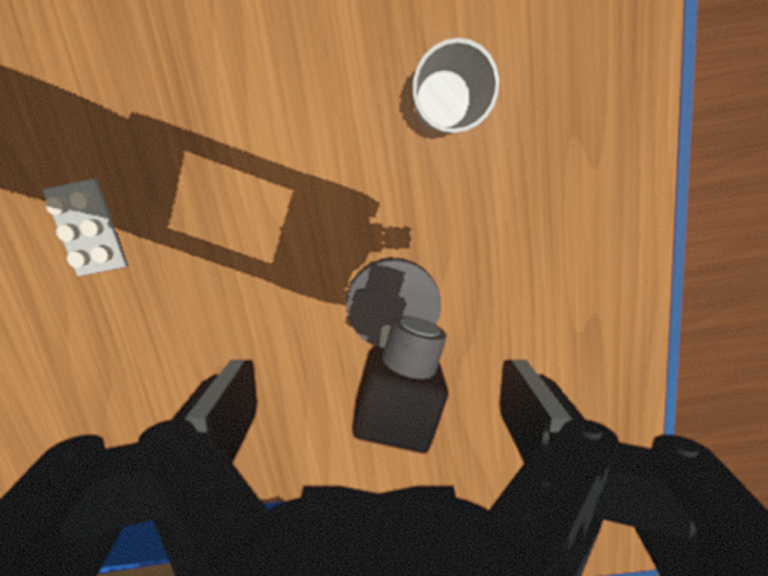

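The view shows the inspection camera's foot at x 346–441 with its top at y=258, so its centre is near (393,305). The lens front ellipse is at about (422,328). The barrel edges run (399,322)→(384,365) and (445,335)→(438,378), and the box's back edge runs (354,438)→(428,452).

```bash
python3 - <<'E'
from h import *
np.set_printoptions(precision=1,suppress=True)
D=np.load('w10.npz');im=D['im'];c={k:(D[k] if D[k].ndim else float(D[k])) for k in D.files if k!='im'}
P=lambda u,v,z:plane(c,(u/1.5-.17,v/1.5-.17),z)
ang=lambda a,b: np.degrees(np.arctan2(*(b-a)[[1,0]]))
print('cam',-c['R'].T@c['t'])
hsv=cv2.cvtColor(im,cv2.COLOR_RGB2HSV); m=(hsv[...,1]<75).astype(np.uint8); m[:165]=0;m[225:]=0;m[:,:222]=0;m[:,305:]=0
C=max(cv2.findContours(m,cv2.RETR_EXTERNAL,cv2.CHAIN_APPROX_NONE)[0],key=cv2.contourArea)[:,0]
C=C[(C[:,1]<208)&~((C[:,1]>200)&(C[:,0]<292)&(C[:,0]>240))]
for z in (0,5,10):
    Q=np.array([plane(c,p,z)[:2] for p in C])
    s=least_squares(lambda y:np.linalg.norm(Q-y[:2],axis=1)-y[2],[652,-375,55],loss='soft_l1');print('foot',z,s.x,np.abs(s.fun).mean(),len(Q))
a,b=P(399,322,200),P(384,365,200);e,f=P(445,335,200),P(438,378,200)
print('barrel dirs',ang(a,b),ang(e,f),ang((a+e)/2,(b+f)/2),'width',np.linalg.norm(a[:2]-e[:2]),'front mid',(a+e)/2)
print('box edges',ang(P(371,350,220),P(354,438,220)),ang(P(447,390,220),P(428,452,220)),'back+/-90',ang(P(354,438,225),P(428,452,225)))
print('lens ell',P(422,328,200))
E
```

```text
cam [ 660.9 -219.7  468. ]
foot 0 [ 651.8 -377.9   54.5] 0.4547536071590746 96
foot 5 [ 651.8 -376.2   54. ] 0.4499107753728982 96
foot 10 [ 651.9 -374.5   53.4] 0.4450676422791024 96
barrel dirs -116.0638187513987 -104.71730097493969 -110.4542036366706 width 33.52791740947541 front mid [ 673.1 -330.8  200. ]
box edges -109.0562129541422 -111.36523272429332 back+/-90 -21.054954719775456
lens ell [ 673.  -330.4  200. ]
```

```bash
python3 - <<'E'
from h import *
np.set_printoptions(precision=1,suppress=True)
D=np.load('w10.npz');im=D['im'];c={k:(D[k] if D[k].ndim else float(D[k])) for k in D.files if k!='im'}
hsv=cv2.cvtColor(im,cv2.COLOR_RGB2HSV); m=((hsv[...,1]<90)).astype(np.uint8)
m[:,:225]=0;m[:,312:]=0;m[:165]=0;m[308:]=0
C=max(cv2.findContours(m,cv2.RETR_EXTERNAL,cv2.CHAIN_APPROX_NONE)[0],key=cv2.contourArea)[:,0]
def line(k,z):
    Q=np.array([plane(c,p,z)[:2] for p in C[k]]); v=cv2.fitLine(Q.astype(np.float32),cv2.DIST_HUBER,0,.01,.01).ravel(); n=np.array([-v[1],v[0]])
    return len(Q),np.degrees(np.arctan2(v[1],v[0])),'pt',v[2:],'res',np.abs((Q-v[2:])@n).mean()
x,y=C.T
print('back',line((y>280)&(x>242)&(x<280),222))
print('left',line((y>245)&(y<285)&(x<250),222))
print('right',line((y>262)&(y<292)&(x>280),222))
print('barrel R',line((y>226)&(y<246)&(x>285),200))
g=cv2.cvtColor(im,cv2.COLOR_RGB2GRAY)
for v in (212,216,220,225,230,235,240): print(v,g[v,248:304:2])
E
```

```text
back (37, np.float32(-22.97609), 'pt', array([ 640.7, -404.2], dtype=float32), 'res', np.float64(0.32285483955124367))
left (57, np.float32(64.36953), 'pt', array([ 627. , -364.5], dtype=float32), 'res', np.float64(0.7583937460226879))
right (29, np.float32(67.94579), 'pt', array([ 674.8, -387.8], dtype=float32), 'res', np.float64(0.2709683832917639))
barrel R (19, np.float32(71.09924), 'pt', array([ 683.8, -350.5], dtype=float32), 'res', np.float64(0.4265982424743727))
212 [ 59  59  58  57  58  53  57  54  50  56  73  82  81  80  87  86  95 110
 113 114 117 114 133 151 154 149 150 148]
216 [ 57  55  58  58  67  76  60  56  58  53  86  94  84  83  86  87  86  86
  82  82  84  93 145 147 150 148 148 145]
220 [ 51  57  57  94 108 108  61  71  76  78  76  61  81 116 118  99  88  84
  87  84  84  86  85  60 131 150 149 142]
225 [ 60  60  57 102 110  77  61  76  85  85  89  97  95 103 110 106 100  80
  70  63  58  55  61  63  82 143 148 143]
230 [ 96  51  60 103  90  61  78  82  88  94  95  88 100 105 110 115 111 116
 112 111 108 107  99  89 123 150 145 145]
235 [ 29  32  34  37  54  71  76  84  93  95  98 101 104 104 110 107 111 107
 106 104 103 100  92 108 141 146 143 143]
240 [ 33  31  35  37  70  77  86  88  95  99 104 108 109 112 111 111 113 111
 110 106 101  97 103 149 142 143 141 143]
```

```bash
cat >> h.py <<'E'
LENS=np.array([671,-330.8,200]);CY=-112.5;PIT=24;PHI=-13;ST=np.array([573.4,128.2,6.]);SY=-98.2
def u(y): return np.array([np.cos(np.radians(y)),np.sin(np.radians(y)),0])
AX=LENS-152*u(CY)-[0,0,60.5]
G=52  # grasp height in the cup
E
python3 - <<'E'
from h import *
np.set_printoptions(precision=1,suppress=True)
s=sense(); print(AX)
for ph in (-18,-13,-8):
  for pit in (20,24,28):
    R=flip(side(SY+ph,pit)); z=R.as_matrix()[:,2]; F=flip(side(CY+ph,pit)); zf=F.as_matrix()[:,2]
    sd=[np.array([29,70,46,-49,123,46])]
    sf=[np.array([1,74,20,-61,121,20])]
    print(ph,pit,'stack',ik(ST+[0,0,G]+18.7*z,R,sd),'back',ik(ST+[0,0,G]+(18.7-110)*z,R,sd),'final',ik(AX+[0,0,G]+18.7*zf,F,sf))
E
```

```text
[ 729.2 -190.4  139.5]
-18 20 stack [array([ 26.8,  69. ,  44.1, -42.8, 123.8,  48.3])] back [array([ 30.7,  91.3,   2.2, -52.8, 139.9,  32.3])] final []
-18 24 stack [array([ 26.4,  65.6,  47.3, -40.1, 120.7,  49.5])] back [array([ 30.3,  81.7,  15.2, -45.5, 135. ,  39.2])] final []
-18 28 stack [array([ 26. ,  62.1,  50.6, -37.6, 117.6,  50.4])] back [array([ 29.8,  75. ,  23.3, -40.8, 131. ,  42.9])] final []
-13 20 stack [array([ 28.4,  66.3,  48.8, -44.8, 120.2,  47.2])] back [array([ 32.7,  81.3,  19.1, -49.5, 133.2,  37.2])] final [array([  1.4,  82.3,   7.3, -65.8, 124.6,  14. ])]
-13 24 stack [array([ 28. ,  63. ,  51.7, -42.2, 117.3,  48.1])] back [array([ 32.2,  75.4,  25.8, -45.2, 129.8,  40.4])] final [array([  1. ,  77.8,  12.5, -60.9, 122.8,  17. ])]
-13 28 stack [array([ 27.5,  59.7,  54.7, -39.8, 114.2,  48.7])] back [array([ 31.7,  70. ,  31.6, -41.5, 126.5,  42.7])] final [array([  0.5,  73.8,  16.9, -56.4, 120.9,  19.4])]
-8 20 stack [array([ 29.9,  63.5,  53.5, -46.8, 116.6,  46.3])] back [array([ 34.6,  75.2,  29.4, -49.1, 128.2,  38.8])] final [array([  2.5,  72.9,  22.8, -63.6, 118.3,  18.5])]
-8 24 stack [array([ 29.4,  60.3,  56.2, -44.3, 113.7,  46.9])] back [array([ 34.1,  70.2,  34.4, -45.6, 125.2,  40.8])] final [array([  2. ,  69.9,  25.4, -59.7, 116.8,  19.8])]
-8 28 stack [array([ 28.9,  57.1,  58.9, -41.9, 110.9,  47.2])] back [array([ 33.5,  65.5,  39. , -42.5, 122.2,  42.2])] final [array([  1.4,  67. ,  27.9, -55.9, 115.1,  20.9])]
```

```bash
sed -i 's/PHI=-13/PHI=-12/' h.py; python3 - <<'E'
from h import *
np.set_printoptions(precision=4,suppress=True)
s=sense(); print(s['tool_pos'],s['tcp_rot'])
R=flip(side(SY+PHI,PIT)); z=R.as_matrix()[:,2]
P1=np.array([640,95,300.]); print(inc(s['tool_pos'],s['tcp_rot'],P1,R))
R0=E_('xyz',s['tcp_rot']); 
for f in (.3,.6,1):
    Rf=R0*Ro.from_rotvec(f*(R0.inv()*R).as_rotvec()); p=s['tool_pos']+f*(P1-s['tool_pos']); print(f,ik(p,Rf,[s['joint_pos']+(f*np.array([58,40,-30,-45,25,60]))]))
print('back',ST+[0,0,G]+(18.7-110)*z,'grasp',ST+[0,0,G]+18.7*z)
E
```

```text
[ 649.398  -289.618   327.2974] [-179.7138   -0.0697   81.36  ]
[ 0.947  -0.1673  0.0702  0.0178 -0.1828  0.0289]
0.3 [array([ -8.9717,  19.8599,  64.0854, -19.834 ,  98.2719,   0.2763])]
0.6 [array([  8.8117,  28.6244,  60.1932, -36.7277, 107.5514,  17.6113])]
1 [array([ 24.9475,  55.7768,  35.8512, -56.592 , 129.4807,  24.0202])]
back [602.2002 206.4766  95.1351] grasp [567.5012 112.1674  50.394 ]
```

carry_out --increments '[0.07,-0.012,0.01,0.001,-0.014,0.002,0.74,0.18,-0.032,0.015,0.003,-0.035,0.005,0.74,0.3,-0.053,0.02,0.006,-0.058,0.009,0.74,0.42,-0.074,0.03,0.008,-0.081,0.013,0.74,0.54,-0.095,0.04,0.01,-0.104,0.016,0.74,0.66,-0.117,0.05,0.012,-0.127,0.02,0.74,0.78,-0.138,0.06,0.015,-0.15,0.024,0.74,0.88,-0.155,0.066,0.017,-0.17,0.027,0.74,0.947,-0.1673,0.0702,0.0178,-0.1828,0.0289,0.74,0.947,-0.1673,0.0702,0.0178,-0.1828,0.0289,0.74]'

```text
time: 21.95
tool_pos: [638.9, 99.2, 296.4]
tcp_rot: [-179.5, 66.4, 70.7]
ft_force: [0.6, -0.8, -0.2]
finger_gap: 74.6
grip_force: 0.0
```

```bash
cat > nxt.py <<'E'
from h import *
import sys
np.set_printoptions(precision=4,suppress=True)
s=log(); print(s['time'],s['tool_pos'],s['tcp_rot'],s['ft_force'],s['finger_gap'],s['grip_force'])
R=flip(side(SY+PHI,PIT)); z=R.as_matrix()[:,2]
for b,dz in ((150,60),(110,0),(0,0)): print(b,dz,inc(s['tool_pos'],s['tcp_rot'],ST+[0,0,G+dz]+(18.7-b)*z,R))
E
python3 nxt.py; python3 fit.py|tail -2
```

```text
21.95 [638.8827  99.1925 296.4233] [-179.4991   66.4153   70.6921] [ 0.5779 -0.7599 -0.1549] 74.60253327429366 0.0
150 60 [ 0.4121 -0.1752 -0.1613  0.0009  0.0012  0.001 ]
110 0 [ 0.5503 -0.1752 -0.0013  0.0009  0.0012  0.001 ]
0 0 [ 0.5523 -0.1768  0.2737  0.0009  0.0012  0.001 ]
 -0.   0.   0.  -0.  -0.   0.  -0.  -0.  -0.   0.  -0.   0.   0.  -0.
  0.   0.  -0.2 -0.1  0.2  0.5  0.3]
```

carry_out --increments '[0.05,-0.06,-0.08,0,0,0,0.74,0.12,-0.13,-0.15,0,0.001,0,0.74,0.22,-0.1752,-0.1613,0.0009,0.0012,0.001,0.74,0.32,-0.1752,-0.1613,0.0009,0.0012,0.001,0.74,0.4121,-0.1752,-0.1613,0.0009,0.0012,0.001,0.74,0.48,-0.1752,-0.09,0.0009,0.0012,0.001,0.74,0.53,-0.1752,-0.03,0.0009,0.0012,0.001,0.74,0.5503,-0.1752,-0.0013,0.0009,0.0012,0.001,0.74,0.5503,-0.1752,-0.0013,0.0009,0.0012,0.001,0.74,0.5503,-0.1752,-0.0013,0.0009,0.0012,0.001,0.74]'

```text
time: 23.2
tool_pos: [606.6, 203.7, 102.6]
tcp_rot: [178.8, 65.5, 68.4]
ft_force: [0.4, 0.6, -0.7]
finger_gap: 74.0
grip_force: 0.0
```

```bash
python3 nxt.py; python3 - <<'E'
from h import *
im=cv2.cvtColor(viewer.snapshot('side'),cv2.COLOR_RGB2BGR); w=cv2.cvtColor(viewer.snapshot('wrist'),cv2.COLOR_RGB2BGR)
a=cv2.resize(im[130:330,90:340],(480,384)); b=cv2.resize(w,(320,240))
cv2.imwrite('pics/m1.png',np.hstack([a,cv2.copyMakeBorder(b,0,144,0,0,cv2.BORDER_CONSTANT)]))
E
```

```text
23.2 [606.61   203.6809 102.6166] [178.8286  65.4579  68.3596] [ 0.3672  0.5549 -0.6724] 73.95511017314908 0.0
150 60 [-0.1175 -0.0119 -0.157  -0.0004 -0.0015 -0.0017]
110 0 [ 0.018  -0.0129  0.0053 -0.0004 -0.0015 -0.0017]
0 0 [ 0.0155 -0.0122  0.2803 -0.0004 -0.0015 -0.0017]
```

View pics/m1.png

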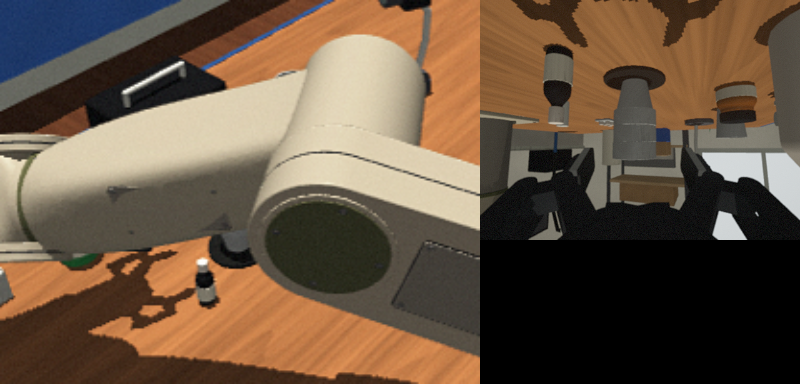

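The left half shows the arm over the scene with the ink bottle upright. In the wrist view at right (upside down), the stack at (635,115) is centred between the open fingers, and the ink bottle at (557,85) is clear to the side. Now the approach.

```bash
python3 - <<'E'
from h import *
np.set_printoptions(precision=4,suppress=True)
s=log(); print(s['time'],s['tool_pos'],s['tcp_rot'],s['qd'])
R=flip(side(SY+PHI,PIT)); z=R.as_matrix()[:,2]
c=viewer.get_calibration('wrist')
# where is the stack axis: grey mask of top cup in picture at two heights
im=viewer.snapshot('wrist'); hsv=cv2.cvtColor(im,cv2.COLOR_RGB2HSV); m=(hsv[...,1]<40)&(hsv[...,2]>40)&(hsv[...,2]<150)
for zz in (85,100,30):
    p=proj(c,[*ST[:2],zz]); v=int(round(p[1])); row=m[v,int(p[0])-80:int(p[0])+80]
    lab=cv2.connectedComponents(row.astype(np.uint8)[None])[1][0]; k=np.nonzero(lab==lab[80])[0]+int(p[0])-80
    print(zz,p,k.min(),k.max(),(k.min()+k.max())/2)
E
```

```text
23.3 [606.634  203.8832 102.3372] [178.8077  65.4586  68.3517] [ 0.1795  0.6342 -0.0233  0.0182 -0.052   0.0815]
85 [246.5417 220.665 ] 214 281 247.5
100 [246.642  238.1056] 212 280 246.0
30 [246.1916 159.1844] 224 271 247.5
```

carry_out --increments '[0.01,-0.008,0,0,-0.001,-0.001,0.74,0.0155,-0.0122,0.01,-0.0004,-0.0015,-0.0017,0.74,0.0155,-0.0122,0.07,-0.0004,-0.0015,-0.0017,0.74,0.0155,-0.0122,0.13,-0.0004,-0.0015,-0.0017,0.74,0.0155,-0.0122,0.18,-0.0004,-0.0015,-0.0017,0.74,0.0155,-0.0122,0.22,-0.0004,-0.0015,-0.0017,0.74,0.0155,-0.0122,0.24,-0.0004,-0.0015,-0.0017,0.74,0.0155,-0.0122,0.24,-0.0004,-0.0015,-0.0017,0.74,0.0155,-0.0122,0.24,-0.0004,-0.0015,-0.0017,0.74,0.0155,-0.0122,0.24,-0.0004,-0.0015,-0.0017,0.74]'

```text
time: 24.6
tool_pos: [572.2, 126.0, 55.5]
tcp_rot: [-179.8, 66.1, 70.0]
ft_force: [0.1, 0.8, 0.3]
finger_gap: 73.8
grip_force: 0.0
```

```bash
python3 nxt.py|tail -1; python3 - <<'E'
from h import *
np.set_printoptions(precision=4,suppress=True)
s=sense(); print(s['tool_pos'],s['joint_pos'],s['ft_force'],s['qd'])
c=viewer.get_calibration('wrist')
im=viewer.snapshot('wrist'); hsv=cv2.cvtColor(im,cv2.COLOR_RGB2HSV); m=(hsv[...,1]<40)&(hsv[...,2]>40)&(hsv[...,2]<150)
for zz in (40,60,85,100):
    p=proj(c,[*ST[:2],zz]); v=int(round(p[1])); 
    if v>380: continue
    row=m[v,int(p[0])-90:int(p[0])+90]
    lab=cv2.connectedComponents(row.astype(np.uint8)[None])[1][0]; k=np.nonzero(lab==lab[90])[0]+int(p[0])-90
    print(zz,p,k.min(),k.max(),(k.min()+k.max())/2)
E
```

```text
0 0 [-0.0032  0.001   0.0385  0.      0.0003  0.0003]
[572.183  126.0092  55.4642] [ 28.9695  63.8459  49.7065 -42.7091 118.1875  47.0619] [0.1073 0.806  0.2786] [-0.142   0.0152  0.1793 -0.0191 -0.1154 -0.0168]
40 [252.6174 218.2577] 210 298 254.0
60 [252.5696 254.3312] 199 308 253.5
85 [252.5074 301.039 ] 198 309 253.5
100 [252.4686 329.9355] 162 341 251.5
```

carry_out --increments '[-0.003,0.001,0.015,0,0,0,0.74,-0.003,0.001,0.028,0,0,0,0.74,-0.003,0.001,0.036,0,0,0,0.74,-0.003,0.001,0.036,0,0,0,0.74,-0.003,0.001,0.036,0,0,0,-1,-0.003,0.001,0.036,0,0,0,-1,-0.003,0.001,0.036,0,0,0,-1,-0.003,0.001,0.036,0,0,0,-1,-0.003,0.001,0.036,0,0,0,-1,-0.003,0.001,0.036,0,0,0,-1]' --force 80

```text
time: 25.9
tool_pos: [567.8, 112.6, 51.0]
tcp_rot: [-179.8, 66.1, 70.0]
ft_force: [3.0, 1.4, 6.0]
finger_gap: 57.6
grip_force: 85.4
```

```bash
python3 - <<'E'
from h import *
np.set_printoptions(precision=4,suppress=True)
s=log(); print(s['tool_pos'],s['tcp_rot'],s['joint_pos'],s['ft_force'],s['grip_force'],s['finger_gap'])
R=E_('xyz',s['tcp_rot'])
# cup axis in tool frame fixed at grasp -> final tool pose: rotate by dyaw about z, translate
c0=ST; off=s['tool_pos']-c0
D=E_('z',CY-SY); Rf=D*R; pf=AX+D.apply(off); print('final tcp',pf,Rf.as_euler('xyz',degrees=True), ik(pf,Rf,[np.array([1,77,13,-60,122,17])]))
print('lift',R.inv().apply([0,0,120])/400)
for f in (.25,.5,.75):
    Rm=E_('z',f*(CY-SY))*R; p=s['tool_pos']+[0,0,145]; p=p+f*(pf-p); print(f,ik(p,Rm,[s['joint_pos']+f*(np.array([1,77,13,-60,122,17])-s['joint_pos'])]))
np.save('off.npy',np.r_[off,R.as_quat()])
E
```

```text
[567.8058 112.5788  50.9713] [-179.8295   66.1391   69.9742] [ 28.2817  62.5732  52.411  -42.7368 116.7396  47.6553] [2.9802 1.3689 6.037 ] 85.37466140231118 57.64034380741436
final tcp [ 719.8886 -204.1258  184.4713] [-179.8295   66.1391   55.6742] [array([  1.2332,  76.1651,  15.1541, -60.6897, 121.6548,  17.5188])]
lift [-0.2744 -0.0004 -0.1214]
0.25 [array([ 20.9756,  52.6535,  52.1936, -49.4269, 121.2541,  36.523 ])]
0.5 [array([ 13.9328,  56.6364,  46.2317, -52.4196, 119.8866,  32.2741])]
0.75 [array([  7.3174,  63.4607,  35.6133, -55.7618, 119.6933,  26.7159])]
```

carry_out --increments '[-0.015,0,-0.007,0,0,0,-1,-0.045,0,-0.02,0,0,0,-1,-0.09,0,-0.04,0,0,0,-1,-0.14,0,-0.062,0,0,0,-1,-0.19,0,-0.084,0,0,0,-1,-0.24,0,-0.106,0,0,0,-1,-0.28,0,-0.124,0,0,0,-1,-0.31,0,-0.137,0,0,0,-1,-0.32,0,-0.1416,0,0,0,-1,-0.32,0,-0.1416,0,0,0,-1]'

```text
time: 27.15
tool_pos: [567.7, 112.4, 190.3]
tcp_rot: [-179.7, 66.2, 70.1]
ft_force: [0.1, -0.0, -2.8]
finger_gap: 57.5
grip_force: 85.2
```

```bash
cat > fin.py <<'E'
from h import *
np.set_printoptions(precision=4,suppress=True)
s=log(); print(s['time'],s['tool_pos'],s['tcp_rot'],s['joint_pos'],s['ft_force'],s['grip_force'],s['finger_gap'])
o=np.load('off.npy'); D=E_('z',CY-SY); Rf=D*Ro.from_quat(o[3:]); pf=AX+D.apply(o[:3])
print(pf,inc(s['tool_pos'],s['tcp_rot'],pf,Rf))
E
python3 fin.py
```

```text
27.15 [567.7362 112.3762 190.2904] [-179.6733   66.1577   70.1086] [ 28.2623  51.2864  54.6519 -46.4105 123.2176  40.2651] [ 0.0721 -0.0248 -2.7946] 85.20737960992847 57.54411464331017
[ 719.8886 -204.1258  184.4713] [-0.2351  0.6301  0.5645  0.0362  0.0001  0.0162]
```

carry_out --increments '[-0.01,0.03,0.026,0.0017,0,0.0008,-1,-0.032,0.086,0.077,0.005,0,0.0022,-1,-0.06,0.16,0.143,0.0092,0,0.0041,-1,-0.089,0.24,0.215,0.0138,0,0.0062,-1,-0.119,0.32,0.287,0.0184,0,0.0082,-1,-0.149,0.4,0.358,0.023,0,0.0103,-1,-0.175,0.47,0.421,0.027,0,0.0121,-1,-0.194,0.52,0.466,0.0299,0,0.0134,-1,-0.205,0.55,0.493,0.0316,0,0.0141,-1,-0.208,0.557,0.499,0.032,0,0.0143,-1]'

```text
time: 28.4
tool_pos: [701.6, -170.2, 183.8]
tcp_rot: [-179.6, 66.2, 57.3]
ft_force: [0.2, -0.5, -2.6]
finger_gap: 57.6
grip_force: 85.4
```

```bash
python3 fin.py
```

```text
28.4 [ 701.6335 -170.167   183.8476] [-179.6325   66.2492   57.3357] [  3.7772  69.1967  26.7307 -58.0251 120.2859  22.6456] [ 0.1772 -0.4751 -2.6316] 85.43337993614841 57.60227925856809
[ 719.8886 -204.1258  184.4713] [-0.0203  0.0845  0.0417  0.0037  0.0003  0.0019]
```

carry_out --increments '[-0.004,0.015,0.007,0.0007,0,0.0003,-1,-0.01,0.042,0.021,0.0019,0.0001,0.001,-1,-0.017,0.07,0.035,0.0031,0.0002,0.0016,-1,-0.02,0.082,0.041,0.0036,0.0003,0.0019,-1,-0.0203,0.0845,0.0417,0.0037,0.0003,0.0019,-1,-0.0203,0.0845,0.0417,0.0037,0.0003,0.0019,-1,-0.0203,0.0845,0.0417,0.0037,0.0003,0.0019,-1,-0.0203,0.0845,0.0417,0.0037,0.0003,0.0019,-1,-0.0203,0.0845,0.0417,0.0037,0.0003,0.0019,-1,-0.0203,0.0845,0.0417,0.0037,0.0003,0.0019,-1]'

```text
time: 29.65
tool_pos: [720.6, -201.3, 186.1]
tcp_rot: [179.9, 66.1, 55.6]
ft_force: [0.2, -0.2, -3.1]
finger_gap: 57.6
grip_force: 85.4
```

```bash
python3 fin.py; python3 - <<'E'
from h import *
np.set_printoptions(precision=1,suppress=True)
for n in ('scene','side'):
    im=cv2.cvtColor(viewer.snapshot(n),cv2.COLOR_RGB2BGR); c=viewer.get_calibration(n); cv2.imwrite(f'pics/{n}F.png',im)
    tab=LENS-100*u(CY); print(n,'lens',proj(c,LENS),'tab',proj(c,tab),'ax top',proj(c,AX+[0,0,108]))
    p=proj(c,tab).astype(int); q=proj(c,LENS).astype(int)
    g=cv2.cvtColor(im,cv2.COLOR_BGR2HSV); x0,x1=min(p[0],q[0])-22,max(p[0],q[0])+22; y0,y1=min(p[1],q[1])-12,max(p[1],q[1])+12
    print(x0,y0)
    for v in range(y0,y1): print(v,''.join('.' if S>90 else ('#' if V<60 else ('+' if V<110 else 'o')) for S,V in zip(g[v,x0:x1,1],g[v,x0:x1,2])))
E
```

```text
29.65 [ 720.6181 -201.2848  186.1485] [179.9392  66.0663  55.6411] [  1.4485  75.9792  15.2423 -60.662  121.6767  17.5615] [ 0.2262 -0.1515 -3.1397] 85.44782607117668 57.56047371824703
[ 719.8886 -204.1258  184.4713] [ 0.001   0.0025  0.008   0.0006 -0.0002 -0.    ]
scene lens [122.  192.6] tab [152.3 215.7] ax top [164.8 217.7]
100 180
180 #######################...................................................
181 ##############+++++####...................................................
182 #############++++++++###..................................................
183 ###########+++++++++++###.................................................
184 ##########+++++++++++++##.................................................
185 ##########++++++++++++++##................................................
186 ##########++++++++++++++###...............................................
187 #########++++++++++++++#####..............................................
188 #########+++++++++++++#######.............................................
189 #########+++++++++++###+++###.................
[... 4678 characters left out ...]
oooooooooooooooo
137 ooooooooooooooooooooooooooooooooooooooooooooooooooooooooooooooooooooooo
138 ooooooooooooooooooooooooooooooooooooooooooooooooooooooooooooooooooooooo
139 ooooooooooooooooooooooooooooooooooooooooooooooooooooooooooooooooooooooo
140 ooooooooooooooooooooooooooooooooooooooooooooooooooooooooooooooooooooooo
141 ooooooooooooooooooooooooooooooooooooooooooooooooooooooooooooooooooooooo
142 ooooooooooooooooooooooooooooooooooooooooooooooooooooooooooooooooooooooo
143 ooooooooooooooooooooooooooooooooooooooooooooooooooooooooooooooooooooooo
144 ++++++ooooooooooooo#ooooooooooooooooooooooooooooooooooooooooooooooooooo
145 ++++ooooooooooooooooooooooooooooooooooooooooooooooooooooooooooooooooooo
```

```bash
python3 - <<'E'
from h import *
np.set_printoptions(precision=1,suppress=True)
s=sense(); o=np.load('off.npy'); R0=Ro.from_quat(o[3:]); R=E_('xyz',s['tcp_rot']); D=R*R0.inv()
C=s['tool_pos']-D.apply(o[:3]); cu=D*E_('z',SY)
print('cup',C,cu.as_euler('xyz',degrees=True))
tip=C+cu.apply([52,0,60.5]); print('tip',tip,'lens->tip in cam',E_('z',CY).inv().apply(tip-LENS))
c=viewer.get_calibration('scene')
for n,p in dict(end=[52,0,107],c1=[52,10,107],c2=[52,-10,107],rimc=[0,0,108]).items(): print(n,proj(c,C+cu.apply(p)))
im=cv2.imread('pics/sceneF.png');
g=cv2.cvtColor(im,cv2.COLOR_BGR2HSV)
for v in range(200,240): print(v,''.join('.' if S>90 else ('#' if V<60 else ('+' if V<110 else 'o')) for S,V in zip(g[v,140:195,1],g[v,140:195,2])))
print(inc(s['tool_pos'],s['tcp_rot'],AX+E_('z',CY-SY).apply(o[:3]),E_('z',CY-SY)*R0),s['time'],s['qd'])
E
```

```text
cup [ 730.  -187.5  141.2] [   0.1    0.1 -112.3]
tip [ 710.1 -235.6  201.6] lens->tip in cam [-102.9   -0.3    1.6]
end [148.3 204.9]
c1 [144.7 208.1]
c2 [151.7 201.7]
rimc [165.8 217.9]
200 .......................................................
201 .......................................................
202 ............o..........................................
203 ...........oooo........................................
204 ..........ooooooo......................................
205 .........ooooooooo.........oooo........................
206 +++.....ooooooooooo....oooooooooooo....................
207 #++++..oooooooooooooooooo++++++++ooo...................
208 ###+++oooooooooooooooo+++++++++++++ooo.................
209 ####++++oooooooooooo+++++++++++++++++oo................
210 #####+++ooooooooooo+++++++++++++++++++oo...............
211 #####+++.oooooooo+++++++++ooooooooo++++oo..............
212 #####++++++ooooo+++++++oooooooooooooo++oo..............
213 ####+++++++++ooo++++++ooooo++++o+ooooo++oo.............
214 #####++++ooo++o++++++oooo+o+++++++o+ooo+oo.............
215 ######++
[... 851 characters left out ...]
oooooooooooooo+++++++++++++..#+#####
230 +++++###.......o++++oooooooooo++++++++++++++++..#######
231 ++++####........o+++++++++++++++++++++++++++++..+######
232 +++####..........o++++++++++++++++++++++++++++...######
233 ++####...........+++++++++++++++++++++++++++++...######
234 +####..........o+++++++++++++++++++++++++++++....######
235 ####..........ooo+++++++++++++++++++++++++++#....######
236 ##............oooo++++++++++++++++++++++o+++#..########
237 #..............oooo++++++++++++++++++++o++++###########
238 ..............+++ooo++++++++++++++++oo+++++############
239 ..............##++ooo++++++++++++oo+o+++++#############
[ 0.  0.  0.  0. -0. -0.] 29.75 [-0.   0.1 -0.1  0.1 -0.1  0. ]
```

carry_out --increments '[0.001,0.002,0.004,0.0003,0,0,-1,0.002,0.003,0.009,0.0006,-0.0002,0,-1,0.002,0.003,0.009,0.0006,-0.0002,0,-1,0.002,0.003,0.009,0.0006,-0.0002,0,-1,0.002,0.003,0.009,0.0006,-0.0002,0,-1,0.002,0.003,0.009,0.0006,-0.0002,0,-1,0.002,0.003,0.009,0.0006,-0.0002,0,-1,0.002,0.003,0.009,0.0006,-0.0002,0,-1,0.002,0.003,0.009,0.0006,-0.0002,0,-1,0.002,0.003,0.009,0.0006,-0.0002,0,-1]'

```text
time: 31.0
tool_pos: [719.9, -204.4, 183.9]
tcp_rot: [-179.8, 66.1, 55.6]
ft_force: [1.3, 0.1, -2.3]
finger_gap: 57.5
grip_force: 85.4
```

```bash
cat > chk.py <<'E'
from h import *
np.set_printoptions(precision=2,suppress=True)
s=sense(); o=np.load('off.npy'); R0=Ro.from_quat(o[3:]); D=E_('xyz',s['tcp_rot'])*R0.inv()
C=s['tool_pos']-D.apply(o[:3]); cu=D*E_('z',SY); tip=C+cu.apply([52,0,60.5])
print('cup',C,cu.as_euler('xyz',degrees=True),'tip in cam',E_('z',CY).inv().apply(tip-LENS),s['grip_force'],s['time'])
np.set_printoptions(precision=4,suppress=True)
print(inc(s['tool_pos'],s['tcp_rot'],AX+E_('z',CY-SY).apply(o[:3]),E_('z',CY-SY)*R0))
E
python3 chk.py
```

```text
cup [ 729.24 -190.69  138.95] [   0.      0.   -112.52] tip in cam [-99.73   0.16  -0.55] 85.44797091395594 31.0
[-0.001  -0.0006 -0.0011 -0.     -0.     -0.    ]
```

```bash
python3 - <<'E'
from h import *
np.set_printoptions(precision=1,suppress=True)
c=viewer.get_calibration('scene'); im=viewer.snapshot('scene')
g=cv2.cvtColor(im,cv2.COLOR_RGB2HSV)
print('pred tab top end',proj(c,AX+E_('z',CY).apply([52,0,107])),'rim',proj(c,AX+[0,0,108]),proj(c,AX+E_('z',CY).apply([52,10,107])),proj(c,AX+E_('z',CY).apply([52,-10,107])))
for q in [proj(c,AX+[30*np.cos(a),30*np.sin(a),108]) for a in np.radians([0,90,180,270])]: print(q,end=' ')
print()
for v in range(200,234): print(v,''.join('.' if S>90 else ('#' if V<60 else ('+' if V<110 else 'o')) for S,V in zip(g[v,140:190,1],g[v,140:190,2])))
a=cv2.cvtColor(cv2.imread('pics/scene0.png'),cv2.COLOR_BGR2RGB).astype(int)
for n,(x,y) in dict(jar=(268,277),beaker=(190,260),wash=(332,305),soap=(377,312),ink=(356,232),sleeve=(306,175),tray=(217,145)).items():
    print(n,np.abs(a[y-12:y+12,x-10:x+10]-im[y-12:y+12,x-10:x+10]).mean())
E
```

```text
pred tab top end [147.3 204.7] rim [164.8 217.7] [143.8 208. ] [150.8 201.5]
[159.  230.3] [178.5 221.1] [170.4 205.7] [151.3 214.4] 
200 ..................................................
201 ..................................................
202 ...........o......................................
203 ..........oooo....................................
204 .........ooooooo..................................
205 ........ooooooooo.........oooo....................
206 +++....ooooooooooo....oooooooooooo................
207 #++++.ooooooooooooooooooo+++++++oooo..............
208 ###+++ooooooooooooooo+++++++++++++ooo.............
209 ####++ooooooooooooo+++++++++++++++++oo............
210 #####++ooooooooooo+++++++++++++++++++oo...........
211 #####++++ooooooo+++++++++oooooooo+++++o...........
212 #####+++o+ooooo+++++++ooooooooooooo+++oo..........
213 ####++++oo++oo+++++++oooooooooo++oooo++o..........
214 #####+++ooo++o+++++oooo+oo+++++++++ooo+oo.........
215 ######+++oooo+++++ooo+o+++++++++++++ooooo.........
216 #######++++oo++++ooo++++++++++++++++ooooo.........
217 #########+#oo+++ooo++++++++
[... 359 characters left out ...]
######++##.oo+o++++++++++++++++++++oo++++##+++###
225 ######+++##..oo+++++++++++++ooooooooo++++++###+###
226 #####+++###..ooo+++++++++++ooooooooo+++++++#######
227 ####++++##...oooo+++++++++ooooooooo++++++++#######
228 ##+++++###....+oooo++++++oooooooo++++++++++#..####
229 ++++++###.....o++ooooooooooooooo+++++++++#+#...###
230 +++++###......o++++oooooooooo++++++++++++++++..###
231 +++++###.......o++++++++++++++++++++++++++++...###
232 ++++###.........+++++++++++++++++++++++++++++..+##
233 ++####..........+++++++++++++++++++++++++++++..+##
jar 88.32013888888889
beaker 74.84236111111112
wash 13.578472222222222
soap 7.336111111111111
ink 9.363888888888889
sleeve 48.18125
tray 12.788194444444445
```

```bash
python3 chk.py; python3 -c "
from bench import order
print(order.hand_in())"
```

```text
cup [ 729.22 -190.7   138.92] [   0.     -0.   -112.52] tip in cam [-99.71   0.15  -0.58] 85.44864357390907 31.05
[-0.0011 -0.0005 -0.0011 -0.0001  0.     -0.    ]
the job is handed in; nothing more can be done
None
```

The job is handed in at 31 s: both loose cups are nested with all tabs aligned, and the stack is held by its bottom cup, tab at lens height and about 10 cm from the lens by my measurements; no verdict was returned, and I couldn't re-check the jar, beaker or sleeve at the end because the view was blocked.

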